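# Fetch the drill-guide plate from the rack and fit it on the pillar jig

### The arm

A 7-joint arm with a two-finger parallel gripper is mounted at the origin on a cart in front of the work surface, level with it; the furniture and walls round the work are solid. World frame = base frame: x ahead of the robot, y to its left, z up, the work surface at z = 0. Lengths are in m, angles in rad, forces in N, time in s.
With the tool pointing down it reaches from about 0.425 to 0.925 m from the base axis. Payload 6.8 kg.
Tool frame: the origin (TCP) lies midway between the tips of the shut fingers; the grasp point (between the pads) lies 19 mm behind it; z points along the fingers, y is the direction in which the jaws open and shut (so a half turn about z gives the same grasp; the last joint's range is limited). The gripper opens to 85 mm and grips with 20 to 120 N. Pads are 22 mm wide; open, the fingers measure 114 mm over their backs; the gripper's body (76 mm by 85 mm) begins 54 mm behind the grasp point. The pads swing forward as they close: fully open they stand 13 mm farther back than shut.
Start: joints at [-0.108, 0.477, 0.022, 1.555, -0.011, 1.109, -0.083], TCP at [0.675, 0, 0.231] pointing down, gripper open.
Joint ranges: [-2.96, 2.96], [-0.34, 2.1], [-1.41, 1.46], [0.24, 2.44], [-1.37, 4.51], [0.17, 1.92], [-2.96, 2.96]. Speed limits (rad/s): [2.39, 2.39, 3.14, 3.14, 3.14, 3.14, 3.14].

### API

Orientations are given as a unit quaternion [w, x, y, z].
In Python, from station import bot gives the robot as it stands. The module is installed in compiled form; this text tells all that it offers.
- The arm moves only by the tool play_rows, never from a script. Its argument "motion" is a list of rows, each a list of 2 entries, a list of its own where there are three numbers: the shift along the tool's x, y, z as a fraction of full scale, then the turn, a rotation vector about the tool's x, y, z as a fraction of full scale. In form: [[[tx, ty, tz], [rx, ry, rz]], ...]. A call has 1 to 8 rows; each row is the pose to reach, as a shift and turn from the pose measured when the call began, along the tool's axes at that moment, turning the shorter way round; what a row does not reach only later rows make up. Full scale, the value 1, is 400 mm for a shift and 360 degrees for a turn. A row lasts 1/10 s, in which the tool goes at most 50 mm and 8.59 degrees, less where a joint would pass 70% of its speed; a pose out of reach is approached as far as the arm can. A call with a number of a shift or a turn outside -1 to 1 is refused whole. A call with a gripper value outside its range is refused whole. "fingers" is the finger opening in mm, from 0 to 85.4, set as the call begins (left out, the last holds). The fingers move at their own pace and stop on an object; "grip_force" is the grip in N (left out, the last holds). Time passes only in rows, so rows that repeat a pose let the fingers close. It gives the time, the measured TCP pose, the force and the opening at its end, in the units of the state.
- bot.get_obs(): the state, without advancing time (a new reading comes with each control period).
- bot.read_camera(name): name is "scene" or "side" or "wrist"; returns a dict with "pixels" (420x560x3 uint8, red, green, blue), "range_z" (420x560 float32, m along the optical axis (not along the pixel's ray), 0 where there is no reading), "fovy" (degrees; the focal length in pixels is half the picture's height over the tangent of half this angle, whatever the lens; pixels are square), "cx", "cy" (the principal point, pixels), "pose" (4x4, takes a point from camera to world coordinates). Camera axes: x right, y down, z forward; pixel columns grow to the right and rows downward; lengths in m; the calibration is good to about 2 mm. A picture is of the moment at which its call begins.
- bot.hand_in(): hands the job in, once; it reports no verdict.
The state is a dict: "t": time; "q": joint angles; "joint_vel": joint speeds; "joint_torque": joint torques, N m; "eef_pos": TCP position; "tool_rot": TCP orientation; "contact_force": force on the tool from outside, world axes, zero at the start; "torque": the same for the moment, N m; "gripper_width": opening from 0.0 (shut) to 1.0 (fully open).
Only numpy, scipy, OpenCV 4.12 (cv2) and the standard library are available. Lean on these libraries where they do the work, as an engineer would, in place of code of your own. Each camera call takes 0.05 s, during which the arm holds its last target.

### The job

Take the drill-guide plate (the one with the black grip) out of the dark blue bench rack: lift it over the front retaining rail before you draw it forward, without catching the rail or disturbing the spray can, the oil bottle and the caliper. Then fit it on the green pillar jig: bore over the tall pillar, held level, and lower it gently (do not let it drop) until it lies fully down and flat with its fork straddling the short locating pin, and let go.

Things in the scene. Friction and masses are not known exactly. Their poses are not given: they have to be found in the camera images.
- rack: Fixed dark blue steel rack, 205 deep (its x), 385 wide (y), 270 high. Origin on the bench under mid-width; x axis from the front (open side, facing the robot's right) to the back, z up. Lower board's top 50 mm above the bench, from x = -95 to +104 mm. Three places on it, about x = 0, y = -120, 0, +120 mm, hold plate, can and bottle in any order. Side lips at y = +-192 mm, high as the rail.
- front_rail: The rack's front retaining rail (fixed to it); origin at the middle of its top edge, 82 mm above the bench, 32 mm above the lower board. 4 mm thick, along the rack's whole front. The plate lies 10 to 26 mm behind it and must rise over it. Axes as the rack's.
- tier_edge (a point): Middle of the front lower edge of the rack's upper tier, 235 mm above the bench, 25 mm behind the places' middle (rack x = +25 mm). The tier covers the back of the lower board and carries small steel parts, so a tool cannot come straight down on the plate's grip: lean its upper end 30 to 45 degrees towards the rack's front. Axes as the rack's.
- guide_grip (a point): Centre of the black grip of the aluminium drill-guide plate (150 x 50 x 20 mm, 0.3 to 0.6 kg, balanced on the grip). Grip: 30 mm along the plate, 24 mm across (y; flat sides, grasp here), from 20 to 72 mm above the plate's underside; this point is 48 mm above it. x axis along it from fork to bore, z up. At the start the plate lies level, bore to the rack's back, within 0.1 rad of square.
- guide_bore (a point): Centre of the plate's through bore at the level of its underside, 50 mm along the plate's +x from the grip (25 mm from that end). Bore 24 mm in diameter, 30 mm long with the steel boss (38 mm across, 10 mm high) on the plate's top. Axes as guide_grip.
- guide_fork (a point): Open end of the plate's fork, between the prong tips at underside level, 75 mm along the plate's -x from the grip. The slot is 16 mm wide and 25 mm deep, open at the end. Axes as guide_grip.
- jig: Fixed green pillar drill jig; base 185 x 115 x 18 mm, a steel jaw bar clamped across it as work (top 34 mm above the bench). Origin under the base's centre on the bench; x axis from the short pin to the tall pillar (pointing away from the robot and to its left), z up.
- jig_seat (a point): Point above the jig's origin, 38 mm above the bench, where the middle of the plate's underside comes when fitted: the plate rests on two shoulders at this height (one round the pillar, one round the pin), its x axis along the jig's x. The pillar then stands 50 mm from the grip's middle and 40 mm higher than the grip's top: lean the tool to the jig's -x side to clear it. Axes as the jig's.
- pillar_tip (a point): Top of the tall vertical guide pillar, 150 mm above the bench, 50 mm along the jig's +x from its origin. Pillar 20 mm in diameter, its nose tapered over the upper 17 mm to 8 mm across.
- locating_pin (a point): Top of the short vertical locating pin, 66 mm above the bench, 64 mm along the jig's -x from its origin; 10 mm in diameter, its nose tapered over the upper 8 mm.
- spray_can_mid (a point): Mid-height of the white spray can, 66 mm in diameter, 159 mm high, loose, standing on the rack's lower board. Bystander.
- oil_bottle_mid (a point): Mid-height of the yellow oil bottle with red spout, 43 mm in diameter, 118 mm high, loose, standing on the rack's lower board. Bystander.
- caliper: Steel caliper, 68 x 220 x 7 mm, lying loose on the bench between the rack and the jig, its length towards the robot; origin at its underside's centre. Bystander.
Not all that is in view belongs to the job. Leave any brown look-alike of the part that bears guide_grip alone.

How it is judged:
By the outcome, as a careful person would: the job done as asked, in the order asked, and still so for the second after the job is handed in, with the robot touching nothing.
It also fails if it takes over 58 s, if anything falls off the work surface, if the arm or the gripper's body presses on something with over 40 N, if the wrist force passes 120 N, or if a joint passes its speed limit or range.

## Working session

There is one attempt and no reset: what is moved stays moved. The work goes in short steps, Python scripts to look and compute and a tool call to move; the robot and the scene stay as the last step left them, time stands still between calls to the robot, and variables do not carry over. Pictures are saved under pics/ and viewed, and the job is handed in when it is done.

Besides the shell and the picture viewer there is one more tool, called after "Emit:" as name(argument=value, ...), one argument or row to a line, values as JSON. play_rows: Moves the arm, as the interface text tells. Shift numbers are shares of 400 mm and turn numbers shares of 360 degrees, none past 1 either way. Its arguments: {"type":"object","properties":{"motion":{"type":"array"},"fingers":{"type":"number"},"grip_force":{"type":"number"}},"required":["motion"]}

```bash
mkdir -p pics
cat > h.py <<'E'
import numpy as np, cv2
from station import bot
def cam(n):
    c=bot.read_camera(n); c['f']=210/np.tan(np.radians(c['fovy'])/2); c['pose']=np.array(c['pose']); return c
def save(c,fn,crop=None,scale=1):
    im=c['pixels'][:,:,::-1]
    if crop: x0,y0,x1,y1=crop; im=im[y0:y1,x0:x1]
    cv2.imwrite('pics/'+fn,cv2.resize(im,None,fx=scale,fy=scale,interpolation=cv2.INTER_CUBIC))
def cloud(c):
    h,w=c['range_z'].shape; u,v=np.meshgrid(np.arange(w),np.arange(h)); z=c['range_z']
    p=np.stack([(u-c['cx'])/c['f']*z,(v-c['cy'])/c['f']*z,z],-1)
    return p@c['pose'][:3,:3].T+c['pose'][:3,3]
def ray(c,u,v,zp):
    d=c['pose'][:3,:3]@np.array([(u-c['cx'])/c['f'],(v-c['cy'])/c['f'],1]); o=c['pose'][:3,3]
    return o+d*(zp-o[2])/d[2]
def proj(c,p):
    q=c['pose'][:3,:3].T@(np.array(p)-c['pose'][:3,3]); return c['cx']+c['f']*q[0]/q[2],c['cy']+c['f']*q[1]/q[2]
E
python3 - <<'E'
from h import *
o=bot.get_obs(); print({k:np.round(v,3) for k,v in o.items()})
for n in ['scene','side','wrist']:
    c=cam(n); save(c,n+'0.png',None,1.4); print(n,c['fovy'],c['cx'],c['cy'],np.round(c['pose'],3).tolist(),(c['range_z']>0).mean())
    np.savez('pics/%s0.npz'%n,**c)
E
```

```text
{'t': np.float64(0.0), 'q': array([-0.108,  0.478,  0.022,  1.556, -0.011,  1.109, -0.083]), 'joint_vel': array([-0.002, -0.   ,  0.001,  0.   , -0.001,  0.   ,  0.001]), 'joint_torque': array([-1.0000e-03, -5.9644e+01,  1.6080e+00, -2.8119e+01,  1.2000e-02,
        9.0000e-03,  0.0000e+00]), 'eef_pos': array([ 0.674, -0.   ,  0.23 ]), 'tool_rot': array([-0.001,  0.707,  0.707, -0.001]), 'contact_force': array([ 0.987, -0.009, -0.58 ]), 'torque': array([ 0.058, -0.017,  0.008]), 'gripper_width': np.float64(1.001)}
scene 42.93835332931989 274.64236721766116 207.72195492436458 [[-0.476, -0.648, 0.594, -0.449], [-0.879, 0.342, -0.331, 0.664], [0.011, -0.68, -0.733, 1.34], [0.0, 0.0, 0.0, 1.0]] 0.9568069727891156
side 42.53205672317921 286.6602745225956 203.16496847735283 [[0.958, -0.176, 0.228, 0.126], [-0.287, -0.519, 0.805, -1.335], [-0.023, -0.836, -0.548, 1.139], [0.0, 0.0, 0.0, 1.0]] 0.8478316326530613
wrist 69.98427366758288 282.3352428724642 210.39966971900392 [[1.0, -0.001, -0.0, 0.675], [-0.001, -0.963, -0.269, 0.068], [0.0, 0.269, -0.963, 0.372], [0.0, 0.0, 0.0, 1.0]] 0.9961607142857143
```

View pics/scene0.png

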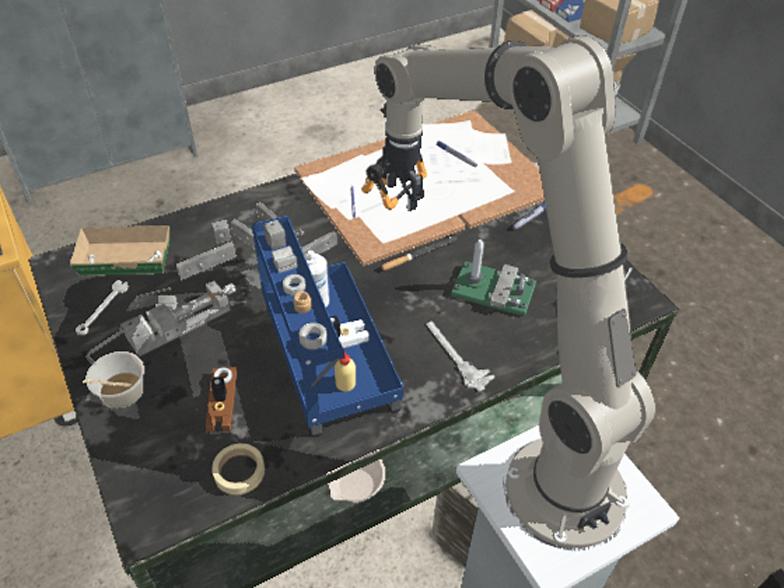

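View pics/side0.png

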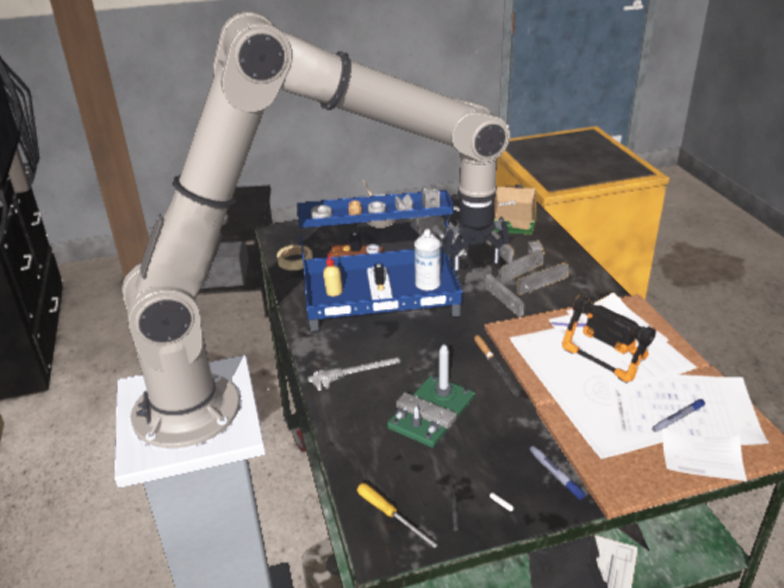

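View pics/wrist0.png

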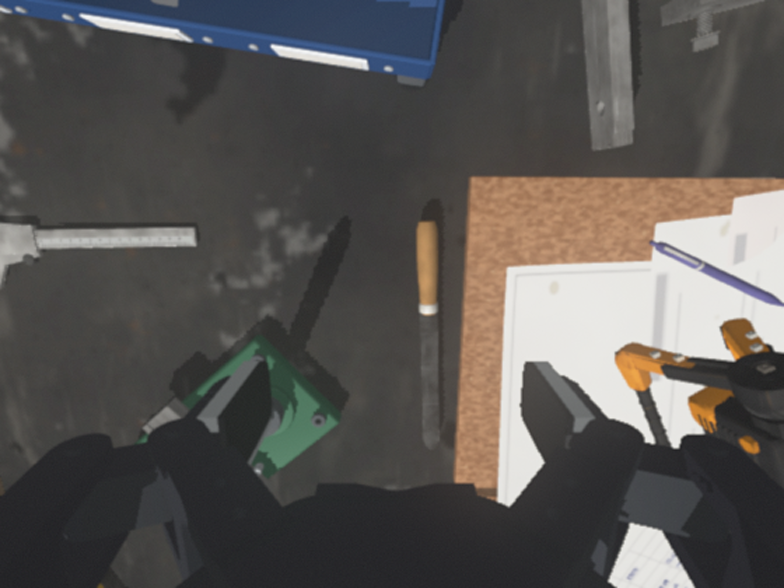

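The plate appears in scene at about (350,333) of the enlarged picture and in side at about (380,278). The brown look-alike is on the bench behind the rack, in scene at (222,400). I'll confirm with crops and measure.

Run:
```python
import numpy as np,cv2
from h import *
S=dict(np.load('pics/scene0.npz'));D=dict(np.load('pics/side0.npz'))
a=cv2.resize(S['pixels'][170:310,170:290,::-1],None,fx=4,fy=4,interpolation=cv2.INTER_CUBIC)
cv2.imwrite('pics/cs.png',a)
b=cv2.resize(D['pixels'][130:235,205:335,::-1],None,fx=6,fy=5.6,interpolation=cv2.INTER_CUBIC)
cv2.imwrite('pics/cd.png',b)
b=cv2.resize(D['pixels'][235:325,265:345,::-1],None,fx=6,fy=6,interpolation=cv2.INTER_CUBIC)
cv2.imwrite('pics/cj.png',b)
b=cv2.resize(S['pixels'][160:230,315:390,::-1],None,fx=7,fy=7,interpolation=cv2.INTER_CUBIC)
cv2.imwrite('pics/cjs.png',b)
```

```text
(no output)
```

View pics/cs.png

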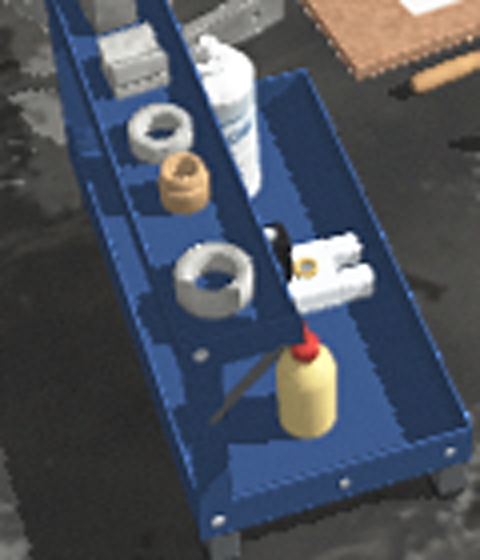

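View pics/cd.png

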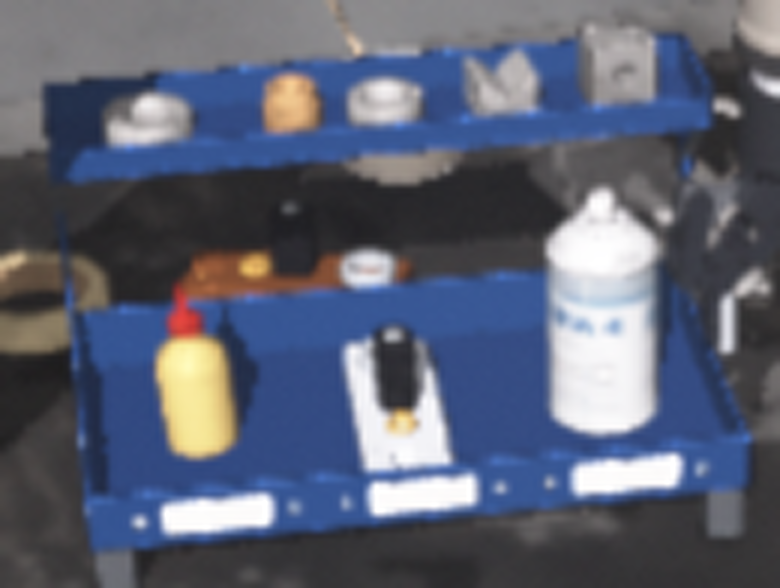

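View pics/cj.png

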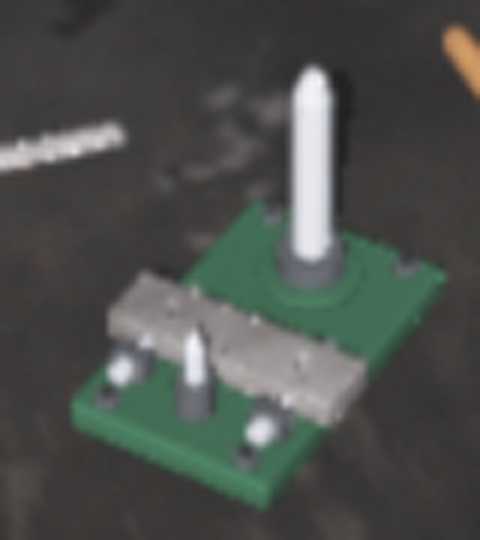

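View pics/cjs.png

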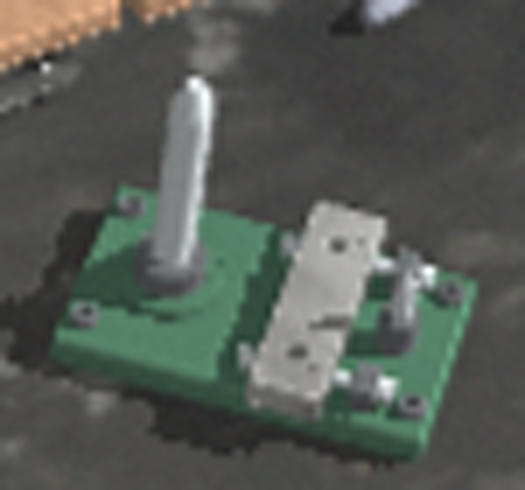

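The cs/cd crops show three candidates. The aluminium plate with the black grip in the rack's middle place is at side ≈(271,192) and scene ≈(247,238), and it fits the description. The brown copy at side (255,176) is behind the rack and stays alone. The jig's pillar is at side (317,249) and its pin at (297,293). Next: metric positions.

Run:
```python
import numpy as np,cv2
from h import *
S=dict(np.load('pics/scene0.npz'));D=dict(np.load('pics/side0.npz'));W=dict(np.load('pics/wrist0.npz'))
for n,c in (('scene',S),('side',D)):
    P=cloud(c); hsv=cv2.cvtColor(c['pixels'],cv2.COLOR_RGB2HSV); v=c['range_z']>0
    v&=~cv2.dilate((cv2.absdiff(cv2.dilate(c['range_z'],np.ones((3,3))),cv2.erode(c['range_z'],np.ones((3,3))))>0.03).astype(np.uint8),np.ones((1,1))).astype(bool)
    blue=v&(hsv[...,0]>105)&(hsv[...,0]<125)&(hsv[...,1]>120)&(P[...,2]>0.03)&(P[...,2]<0.3)&(P[...,1]>0.1)&(P[...,1]<0.8)
    pb=P[blue]; print(n,'blue',pb.min(0),pb.max(0))
    box=pb.mean(0)
    # rail top
    rt=pb[(abs(pb[:,2]-0.08)<0.012)]
    print('z hist',np.histogram(pb[:,2],bins=np.arange(.03,.3,.01)))
    # plate: bright low sat, z 0.06..0.085 within rack
    lo,hi=np.percentile(pb,3,0),np.percentile(pb,97,0)
    inr=v&(P[...,0]>lo[0])&(P[...,0]<hi[0])&(P[...,1]>lo[1])&(P[...,1]<hi[1])
    pl=inr&(hsv[...,1]<60)&(hsv[...,2]>130)&(abs(P[...,2]-.07)<.006)
    q=P[pl]; print('plate n',len(q),q.mean(0),q.min(0),q.max(0))
    r=cv2.minAreaRect((q[:,:2]*1000).astype(np.float32)); print('plate rect',r)
    gr=inr&(hsv[...,2]<70)&(P[...,2]>.085)&(P[...,2]<.13)&(np.hypot(P[...,0]-q[:,0].mean(),P[...,1]-q[:,1].mean())<.1)
    g=P[gr]; print('grip',len(g),g.min(0),g.max(0),g.mean(0))
    green=v&(hsv[...,0]>60)&(hsv[...,0]<90)&(hsv[...,1]>80)&(abs(P[...,2]-.018)<.006)&(P[...,1]>-.3)&(P[...,1]<.3)&(P[...,0]>.3)&(P[...,0]<.9)
    q=P[green]; print('jig',len(q),cv2.minAreaRect((q[:,:2]*1000).astype(np.float32)))
```

```text
scene blue [0.31494637 0.13644551 0.04092781] [0.73224422 0.39365964 0.26813206]
z hist (array([   0,  717, 1376,  164,  178,   55,   25,   21,   25,   28,   14,
         21,   17,   19,   13,   12,   14,   17,   20,   17,  297,  745,
        127,   56,    0,    0]), array([0.03, 0.04, 0.05, 0.06, 0.07, 0.08, 0.09, 0.1 , 0.11, 0.12, 0.13,
       0.14, 0.15, 0.16, 0.17, 0.18, 0.19, 0.2 , 0.21, 0.22, 0.23, 0.24,
       0.25, 0.26, 0.27, 0.28, 0.29]))
plate n 156 [0.50594965 0.21440899 0.07023863] [0.33983769 0.17979482 0.06411725] [0.62112121 0.38156397 0.075902  ]
plate rect ((456.9398193359375, 258.8897705078125), (99.39986419677734, 324.2948303222656), 60.70962905883789)
grip 18 [0.50428292 0.24383994 0.08810377] [0.51683208 0.25262425 0.12797184] [0.50771184 0.24795937 0.11297124]
jig 483 ((510.1510009765625, -173.08349609375), (180.03533935546875, 114.68756103515625), 41.93750762939453)
side blue [0.31880676 0.12973273 0.0398176 ] [0.725643   0.40523746 0.26704936]
z hist (array([  1, 368, 951, 226, 265, 165,  46,   0,   0,   0,   0,   0,   0,
         0,   0,   0,   0,   0,   0,   0,  56, 385, 291,  73,   0,   0]), array([0.03, 0.04, 0.05, 0.06, 0.07, 0.08, 0.09, 0.1 , 0.11, 0.12, 0.13,
       0.14, 0.15, 0.16, 0.17, 0.18, 0.19, 0.2 , 0.21, 0.22, 0.23, 0.24,
       0.25, 0.26, 0.27, 0.28, 0.29]))
plate n 234 [0.50685772 0.20407548 0.07033544] [0.34518139 0.1521071  0.06400066] [0.66404955 0.32387264 0.0759435 ]
plate rect ((509.3794860839844, 239.830078125), (165.6310272216797, 310.93914794921875), 82.15113067626953)
grip 46 [0.50530967 0.23562625 0.08558561] [0.52197167 0.25425694 0.12546913] [0.51376697 0.24467809 0.10762343]
jig 628 ((513.9061889648438, -177.84239196777344), (186.69979858398438, 113.49763488769531), 40.545318603515625)
```

Run:
```python
import numpy as np,cv2
from h import *
S=dict(np.load('pics/scene0.npz'));D=dict(np.load('pics/side0.npz'));W=dict(np.load('pics/wrist0.npz'))
for n,c in (('scene',S),('side',D)):
    print('==',n)
    P=cloud(c); hsv=cv2.cvtColor(c['pixels'],cv2.COLOR_RGB2HSV); v=c['range_z']>0
    reg=v&(abs(P[...,0]-.51)<.055)&(P[...,1]>.14)&(P[...,1]<.34)
    pl=(reg&(hsv[...,1]<70)&(hsv[...,2]>120)&(abs(P[...,2]-.07)<.012)).astype(np.uint8)
    k,l,st,ce=cv2.connectedComponentsWithStats(pl); 
    i=1+np.argmax(st[1:,4]); print(st[i],ce[i])
    m=(l==i); vs,us=np.nonzero(m)
    pts=np.array([ray(c,u,w,.07)[:2] for u,w in zip(us,vs)]); 
    r=cv2.minAreaRect((pts*1000).astype(np.float32)); print('plate rect',r)
    # edges: per row in y bins, x min/max
    for y0 in np.arange(.15,.32,.01):
        s=(pts[:,1]>=y0)&(pts[:,1]<y0+.01)
        if s.sum()>1: print(round(y0+.005,3),s.sum(),np.round([pts[s,0].min(),pts[s,0].max()],4))
    g=reg&(hsv[...,2]<75)&(P[...,2]>.08)&(P[...,2]<.135); q=P[g]; vs,us=np.nonzero(g); print('grip px',us.min(),us.max(),vs.min(),vs.max())
    for u,w,p in zip(us,vs,q): 
        if n=='side' or 1: print(u,w,np.round(p,3).tolist(),end=';')
    print()
```

```text
== scene
[242 228  22  20 250] [251.82  237.152]
plate rect ((506.98101806640625, 212.55752563476562), (65.9474105834961, 61.492469787597656), 81.47858428955078)
0.175 3 [0.5204 0.5292]
0.185 32 [0.4802 0.5321]
0.195 42 [0.4767 0.5328]
0.205 45 [0.4769 0.5365]
0.215 49 [0.4762 0.5379]
0.225 35 [0.4785 0.5386]
0.235 25 [0.4827 0.5255]
0.245 19 [0.4815 0.509 ]
grip px 237 265 220 239
260 220 [0.547, 0.161, 0.082];237 226 [0.524, 0.25, 0.124];238 226 [0.526, 0.246, 0.12];239 226 [0.52, 0.245, 0.125];240 226 [0.521, 0.242, 0.122];239 227 [0.517, 0.247, 0.125];240 227 [0.515, 0.245, 0.126];240 228 [0.515, 0.245, 0.122];241 228 [0.513, 0.242, 0.121];239 229 [0.515, 0.248, 0.119];240 229 [0.506, 0.249, 0.128];241 229 [0.51, 0.244, 0.121];238 230 [0.505, 0.256, 0.129];239 230 [0.509, 0.251, 0.122];240 230 [0.505, 0.25, 0.125];241 230 [0.503, 0.247, 0.126];238 231 [0.509, 0.255, 0.119];239 231 [0.506, 0.253, 0.121];240 231 [0.507, 0.249, 0.118];241 231 [0.505, 0.246, 0.118];242 231 [0.502, 0.245, 0.121];265 231 [0.5, 0.168, 0.081];238 232 [0.504, 0.257, 0.121];239 232 [0.507, 0.252, 0.116];24
[... 2342 characters left out ...]
0.252, 0.096];273 197 [0.523, 0.242, 0.101];269 198 [0.507, 0.236, 0.104];270 198 [0.512, 0.244, 0.098];271 198 [0.515, 0.238, 0.102];272 198 [0.52, 0.243, 0.097];273 198 [0.524, 0.246, 0.094];269 199 [0.509, 0.248, 0.092];270 199 [0.511, 0.24, 0.097];271 199 [0.516, 0.242, 0.094];272 199 [0.521, 0.249, 0.089];273 199 [0.523, 0.242, 0.093];269 200 [0.509, 0.246, 0.089];270 200 [0.511, 0.239, 0.093];271 200 [0.514, 0.239, 0.093];272 200 [0.519, 0.242, 0.089];273 200 [0.523, 0.243, 0.088];269 201 [0.508, 0.243, 0.087];270 201 [0.512, 0.245, 0.085];271 201 [0.515, 0.24, 0.087];272 201 [0.519, 0.241, 0.086];273 201 [0.524, 0.246, 0.082];272 202 [0.517, 0.237, 0.084];273 202 [0.522, 0.242, 0.08];
```

Run:
```python
import numpy as np,cv2
from h import *
S=dict(np.load('pics/scene0.npz'));D=dict(np.load('pics/side0.npz'));W=dict(np.load('pics/wrist0.npz'))
for n,c in (('scene',S),('side',D)):
    print('==',n)
    P=cloud(c); v=c['range_z']>0
    jr=v&(abs(P[...,0]-.51)<.12)&(abs(P[...,1]+.175)<.12)
    pil=jr&(P[...,2]>.07)&(P[...,2]<.16); q=P[pil]; vs,us=np.nonzero(pil)
    for z0 in np.arange(.07,.16,.01):
        s=abs(q[:,2]-z0-.005)<.005
        if s.any(): print('pil',round(z0,2),s.sum(),np.round(q[s].mean(0),4), 'u',us[s].min(),us[s].max(),'v',vs[s].min(),vs[s].max())
    # rays at pin region
    hs=jr&(P[...,2]>.042)&(P[...,2]<.068); q=P[hs];
    for p,u,w in zip(q,*np.nonzero(hs)[::-1]): print(u,w,np.round(p,3).tolist(),end=';')
    print()
    # rail
    hsv=cv2.cvtColor(c['pixels'],cv2.COLOR_RGB2HSV)
    bl=v&(hsv[...,0]>105)&(hsv[...,0]<125)&(hsv[...,1]>110)
    q=P[bl&(abs(P[...,2]-.08)<.006)&(P[...,1]<.3)&(P[...,1]>.1)]
    fr=[]
    for x0 in np.arange(.3,.75,.03):
        s=(abs(q[:,0]-x0)<.015)
        if s.any(): fr.append((x0,np.median(q[s,1]),q[s,1].min(),s.sum()))
    print(np.round(fr,3).tolist())
    lo=P[bl&(P[...,2]>.23)&(P[...,2]<.242)]; print('tier',lo.min(0),lo.max(0))
    fr=[]
    for x0 in np.arange(.3,.75,.03):
        s=(abs(lo[:,0]-x0)<.015)
        if s.any(): fr.append((x0,lo[s,1].min(),s.sum()))
    print(np.round(fr,3).tolist())
```

```text
== scene
pil 0.07 14 [ 0.5475 -0.1383  0.0745] u 337 342 v 188 192
pil 0.08 13 [ 0.5475 -0.1413  0.0843] u 338 343 v 186 189
pil 0.09 14 [ 0.5488 -0.1388  0.0949] u 338 343 v 184 188
pil 0.1 14 [ 0.5492 -0.1397  0.1052] u 338 343 v 180 185
pil 0.11 7 [ 0.5477 -0.1402  0.1137] u 338 343 v 179 182
pil 0.12 18 [ 0.5468 -0.1385  0.1238] u 339 344 v 178 181
pil 0.13 17 [ 0.5503 -0.1396  0.1356] u 339 344 v 174 178
pil 0.14 12 [ 0.5488 -0.1415  0.1438] u 340 344 v 172 177
pil 0.15 7 [ 0.5506 -0.1402  0.1519] u 341 343 v 171 174
337 190 [0.557, -0.135, 0.067];337 191 [0.553, -0.133, 0.067];342 191 [0.545, -0.147, 0.068];337 192 [0.55, -0.131, 0.066];338 192 [0.551, -0.136, 0.063];339 192 [0.546, -0.136, 0.067];342 192 [0.541, -0.145, 0.068];335 193 [0.566, -0.136, 0.045];337 193 [0.558, -0.138, 0.05];338 193 [0.551, -0.137, 0.057];340 193 [0.548, -0.143, 0.057];341 193 [0.545, -0.145, 0.059];342 193 [0.546, -0.15, 0.055];334 194 [0.565, -0.131, 0.042];337 194 [0.555, -0.136, 0.049];338 194 [0.547, -0.134, 0.058];339 194 [0.549, -0.14, 0.053];340 194 [0.547, -0.142, 0.054];341 194 [0.544, -0
[... 4710 characters left out ...]
], [0.39, 0.182, 0.176, 15.0], [0.42, 0.179, 0.167, 16.0], [0.45, 0.174, 0.163, 26.0], [0.48, 0.169, 0.165, 15.0], [0.51, 0.165, 0.16, 10.0], [0.54, 0.162, 0.152, 17.0], [0.57, 0.156, 0.148, 20.0], [0.6, 0.153, 0.145, 17.0], [0.63, 0.149, 0.144, 12.0], [0.66, 0.145, 0.138, 14.0], [0.69, 0.145, 0.132, 29.0], [0.72, 0.249, 0.194, 20.0]]
tier [0.34114061 0.26192511 0.2320739 ] [0.72153843 0.40172232 0.24199319]
[[0.33, 0.321, 1.0], [0.36, 0.308, 38.0], [0.39, 0.303, 9.0], [0.42, 0.299, 17.0], [0.45, 0.292, 47.0], [0.48, 0.289, 15.0], [0.51, 0.29, 18.0], [0.54, 0.287, 4.0], [0.57, 0.278, 26.0], [0.6, 0.274, 11.0], [0.63, 0.278, 12.0], [0.66, 0.266, 16.0], [0.69, 0.262, 8.0], [0.72, 0.265, 17.0]]
```

```bash
cat > plan.py <<'E'
from h import *
from scipy.spatial.transform import Rotation as Ro
def Rt(yaw,lean):
    y,l=np.radians([yaw,lean]); p=np.array([np.cos(y),np.sin(y),0]); 
    z=np.sin(l)*p+np.array([0,0,-np.cos(l)]); yt=np.cross(p,[0,0,1.]); return np.stack([np.cross(yt,z),yt,z],1)
def cur():
    o=bot.get_obs(); return np.array(o['eef_pos']),Ro.from_quat(np.roll(o['tool_rot'],-1)).as_matrix(),o
def go(tcp,R):
    p,C,o=cur(); s=C.T@(np.array(tcp)-p)/.4; r=Ro.from_matrix(C.T@R).as_rotvec()/(2*np.pi)
    print('shift',np.round(s,4).tolist(),'turn',np.round(r,4).tolist(),'mm',round(np.linalg.norm(s)*400),'deg',round(np.linalg.norm(r)*360,1))
def rep():
    p,C,o=cur(); print('t',o['t'],'p',np.round(p,4),'q',np.round(o['q'],3),'F',np.round(o['contact_force'],1),'w',o['gripper_width'])
E
python3 - <<'E'
from plan import *
R=Rt(80.8,38); g=np.array([.517,.258,.101]); z=R[:,2]
rep(); print(R.round(3)); print(g+z*.019, g+z*(.019-.12))
go(g+z*(.019-.12),R)
E
```

```text
t 0.15 p [ 0.6746 -0.      0.2306] q [-0.108  0.478  0.022  1.556 -0.011  1.109 -0.083] F [-0.1  0.3  0.1] w 0.9992637335926396
[[ 0.126  0.987  0.098]
 [ 0.778 -0.16   0.608]
 [ 0.616  0.    -0.788]]
[0.51887022 0.26954709 0.0860278 ] [0.5070583  0.19661808 0.18058909]
shift [0.4916, -0.4185, 0.1254] turn [-0.0087, 0.1054, 0.0245] mm 263 deg 39.1
```

Emit:
play_rows(
  motion=[
    [[0.06,-0.05,0.0],[-0.001,0.013,0.003]],
    [[0.12,-0.1,0.0],[-0.002,0.026,0.006]],
    [[0.18,-0.155,0.02],[-0.003,0.04,0.009]],
    [[0.25,-0.21,0.04],[-0.004,0.053,0.012]],
    [[0.31,-0.26,0.06],[-0.005,0.066,0.015]],
    [[0.37,-0.31,0.08],[-0.0065,0.079,0.018]],
    [[0.43,-0.365,0.1],[-0.0075,0.092,0.0215]],
    [[0.4916,-0.4185,0.1254],[-0.0087,0.1054,0.0245]],
  ],
  fingers=60,
)

```text
t: 0.95
eef_pos: [0.5066, 0.1972, 0.1808]
tool_rot: [-0.211, 0.72, 0.612, 0.249]
contact_force: [-0.4, 1.0, 0.3]
gripper_width: 0.708
```

Run:
```python
from plan import *
R=Rt(80.8,38); g=np.array([.517,.258,.101]); z=R[:,2]
rep(); go(g+z*(.019-.12),R); go(g+z*.019,R)
for n in ['wrist','scene']:
    c=cam(n); save(c,n+'1.png',None,1.4); np.savez('pics/%s1.npz'%n,**c)
```

```text
t 0.95 p [0.5066 0.1972 0.1808] q [ 0.169  0.338 -0.348  2.114 -0.887  0.689  0.387] F [-0.4  1.   0.3] w 0.7077294723844768
shift [-0.0012, 0.0014, -0.0003] turn [0.0003, -0.0004, -0.0] mm 1 deg 0.2
shift [-0.002, 0.0008, 0.2997] turn [0.0003, -0.0004, -0.0] mm 120 deg 0.2
```

View pics/wrist1.png

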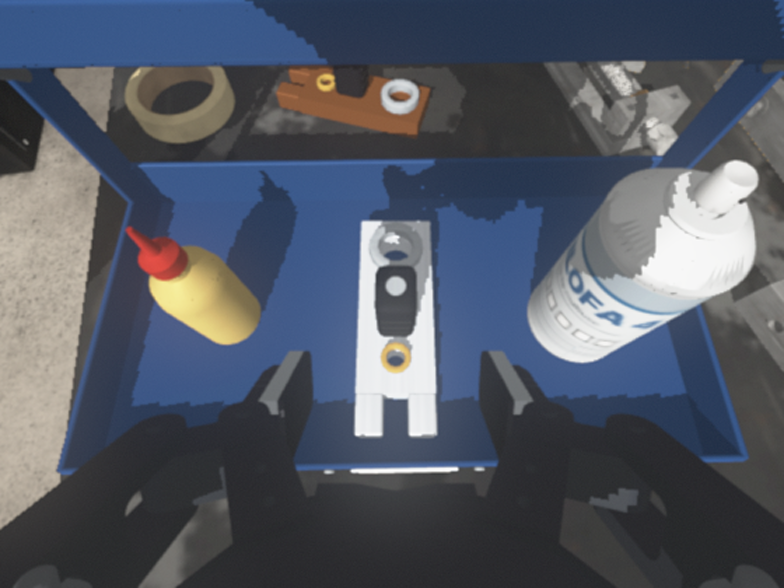

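View pics/scene1.png

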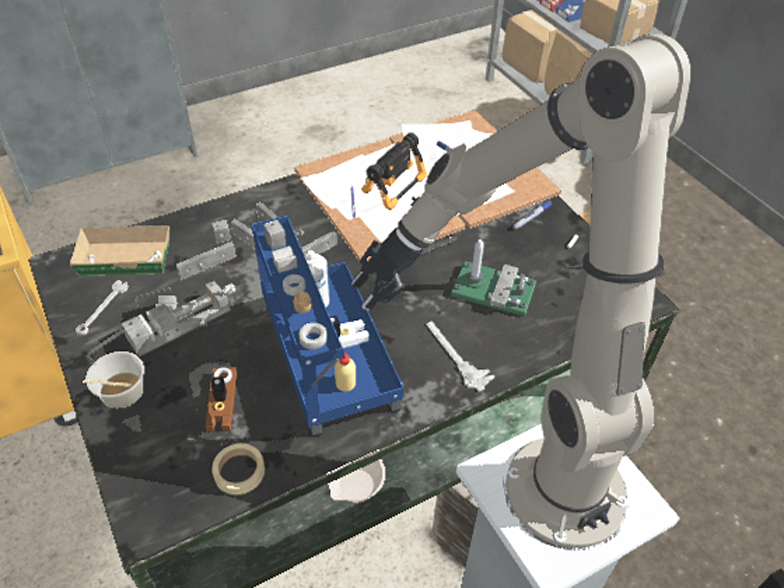

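The wrist view shows the plate square to the jaws. The grip is at about (395,300), the boss at (395,245), the fork tips at (369,435) and (423,435), and the rail is below at row 468. I'll measure these before advancing.

Run:
```python
from plan import *
c=dict(np.load('pics/wrist1.npz')); P=cloud(c); hsv=cv2.cvtColor(c['pixels'],cv2.COLOR_RGB2HSV)
m=((hsv[...,1]<60)&(hsv[...,2]>110)&(abs(P[...,2]-.07)<.006)&(abs(P[...,0]-.515)<.06)&(P[...,1]>.15)&(P[...,1]<.36)).astype(np.uint8)
k,l,st,ce=cv2.connectedComponentsWithStats(m); i=1+np.argmax(st[1:,4]); print(st[i])
vs,us=np.nonzero(l==i); pts=np.array([ray(c,u,v,.07)[:2] for u,v in zip(us,vs)])
print('rect',cv2.minAreaRect((pts*1000).astype(np.float32)))
L=[];Rr=[]
for v in range(st[i][1]+2,st[i][1]+st[i][3]-2):
    s=us[vs==v]
    if len(s): L.append(ray(c,s.min()-.5,v,.07)[:2]); Rr.append(ray(c,s.max()+.5,v,.07)[:2])
for e in (L,Rr):
    e=np.array(e); f=np.polyfit(e[:,1],e[:,0],1); print('edge slope deg',np.degrees(np.arctan(f[0])),'x at .258',np.polyval(f,.258))
# grip top
g=((hsv[...,2]<80)&(abs(P[...,2]-.122)<.006)&(abs(P[...,0]-.515)<.04)&(P[...,1]>.2)&(P[...,1]<.32))
vs,us=np.nonzero(g); print('grip px',us.min(),us.max(),vs.min(),vs.max(),g.sum())
pts=np.array([ray(c,u,v,.122)[:2] for u,v in zip(us,vs)]); print('grip rect',cv2.minAreaRect((pts*1000).astype(np.float32)), np.median(P[g],0))
bs=((hsv[...,1]<80)&(abs(P[...,2]-.08)<.003)&(abs(P[...,0]-.515)<.04)&(P[...,1]>.25)&(P[...,1]<.36)); print('boss',bs.sum(),P[bs].min(0),P[bs].max(0))
```

```text
[ 253  158   59  154 4945]
rect ((516.8822021484375, 254.5672607421875), (149.7013702392578, 49.880950927734375), 80.67823028564453)
edge slope deg 9.220309491517087 x at .258 0.492191673907494
edge slope deg 9.391853325380666 x at .258 0.5426935935815198
grip px 269 296 190 223 365
grip rect ((516.426025390625, 253.1647186279297), (27.660690307617188, 21.120559692382812), 79.67031860351562) [0.52104097 0.26009595 0.12092572]
boss 584 [0.50610685 0.28693078 0.07703461] [0.54354104 0.32289242 0.08118232]
```

Run:
```python
from plan import *
R=Rt(80.7,38); g=np.array([.5167,.2550,.101]); z=R[:,2]
go(g+z*.019,R)
```

```text
shift [-0.0016, 0.0172, 0.2896] turn [-0.0014, -0.0001, -0.0003] mm 116 deg 0.5
```

Run:
```python
from plan import *
R=Rt(80.7,38); g=np.array([.5167,.2550,.101]); z=R[:,2]
rep();p,C,o=cur(); print(C.round(4),R.round(4),g+z*.019);go(g+z*.019,R);print(o['joint_vel'])
```

```text
t 1.05 p [0.5014 0.1975 0.1777] q [ 0.17   0.34  -0.35   2.121 -0.885  0.691  0.386] F [-0.6  0.4 -0.9] w 0.7008637599893432
[[ 0.1293  0.9874  0.0909]
 [ 0.7768 -0.1579  0.6097]
 [ 0.6164 -0.0082 -0.7874]] [[ 0.1273  0.9869  0.0995]
 [ 0.7777 -0.1616  0.6076]
 [ 0.6157  0.     -0.788 ]] [0.51859037 0.26654381 0.0860278 ]
shift [-0.0016, 0.0172, 0.2896] turn [-0.0014, -0.0001, -0.0003] mm 116 deg 0.5
[-0.0221216  -0.00707708  0.05856908 -0.11117686  0.12716485  0.02361928
 -0.10761192]
```

Emit:
play_rows(
  motion=[
    [[0,0.01,0.05],[-0.0014,0,0]],
    [[0,0.017,0.1],[-0.0014,0,0]],
    [[0,0.017,0.1],[-0.0014,0,0]],
    [[0,0.017,0.1],[-0.0014,0,0]],
    [[0,0.017,0.1],[-0.0014,0,0]],
  ],
)

```text
t: 1.55
eef_pos: [0.5124, 0.2202, 0.1468]
tool_rot: [-0.211, 0.721, 0.611, 0.249]
contact_force: [0.1, 0.9, 0.5]
gripper_width: 0.7
```

```bash
cat > mp.py <<'E'
from plan import *
c=cam('wrist'); np.savez('pics/w2.npz',**c); save(c,'w2.png',None,1.4)
P=cloud(c); hsv=cv2.cvtColor(c['pixels'],cv2.COLOR_RGB2HSV)
m=((hsv[...,1]<60)&(hsv[...,2]>110)&(abs(P[...,2]-.07)<.006)&(abs(P[...,0]-.515)<.06)&(P[...,1]>.15)&(P[...,1]<.36)).astype(np.uint8)
k,l,st,ce=cv2.connectedComponentsWithStats(m); i=1+np.argmax(st[1:,4])
vs,us=np.nonzero(l==i); pts=np.array([ray(c,u,v,.07)[:2] for u,v in zip(us,vs)])
print('rect',cv2.minAreaRect((pts*1000).astype(np.float32)))
g=((hsv[...,2]<80)&(abs(P[...,2]-.122)<.006)&(abs(P[...,0]-.515)<.04)&(P[...,1]>.2)&(P[...,1]<.32))
vs,us=np.nonzero(g)
pts=np.array([ray(c,u,v,.122)[:2] for u,v in zip(us,vs)]); print('grip rect',cv2.minAreaRect((pts*1000).astype(np.float32)))
R=Rt(80.7,38); g=np.array([.5167,.2550,.101]); z=R[:,2]
rep(); print(cur()[2]['joint_vel'].round(3)); go(g+z*.019,R)
E
python3 mp.py
```

```text
rect ((516.798583984375, 254.61917114257812), (149.07781982421875, 49.87363815307617), 80.679443359375)
grip rect ((516.3104248046875, 252.7801971435547), (28.76666831970215, 21.490468978881836), 79.52391052246094)
t 1.6 p [0.5124 0.2202 0.1469] q [ 0.142  0.408 -0.378  2.12  -0.933  0.598  0.424] F [-0.3  0.1  0.5] w 0.7047207824171056
[ 0.003 -0.002 -0.003  0.005 -0.003 -0.004  0.002]
shift [-0.0018, -0.0038, 0.1919] turn [0.0003, -0.0001, -0.0003] mm 77 deg 0.1
```

Emit:
play_rows(
  motion=[
    [[0,-0.004,0.04],[0,0,0]],
    [[-0.002,-0.004,0.08],[0,0,0]],
    [[-0.002,-0.004,0.12],[0,0,0]],
    [[-0.002,-0.004,0.15],[0,0,0]],
    [[-0.002,-0.004,0.175],[0,0,0]],
    [[-0.002,-0.004,0.191],[0,0,0]],
    [[-0.002,-0.004,0.191],[0,0,0]],
    [[-0.002,-0.004,0.191],[0,0,0]],
  ],
)

```text
t: 2.4
eef_pos: [0.5187, 0.266, 0.0864]
tool_rot: [-0.211, 0.721, 0.611, 0.249]
contact_force: [-0.4, -0.3, -0.3]
gripper_width: 0.701
```

Run:
```python
from plan import *
R=Rt(80.7,38); g=np.array([.5167,.2547,.101]); z=R[:,2]
rep(); go(g+z*.019,R)
for n in ['wrist','side']:
    c=cam(n); save(c,n+'3.png',None,1.4) if n=='wrist' else save(c,n+'3.png',(190,120,350,240),5)
```

```text
t 2.4 p [0.5187 0.266  0.0864] q [ 0.108  0.548 -0.457  2.117 -1.035  0.429  0.517] F [-0.4 -0.3 -0.3] w 0.701107476278133
shift [-0.0001, -0.0003, 0.001] turn [0.0003, -0.0001, -0.0003] mm 0 deg 0.2
```

View pics/wrist3.png

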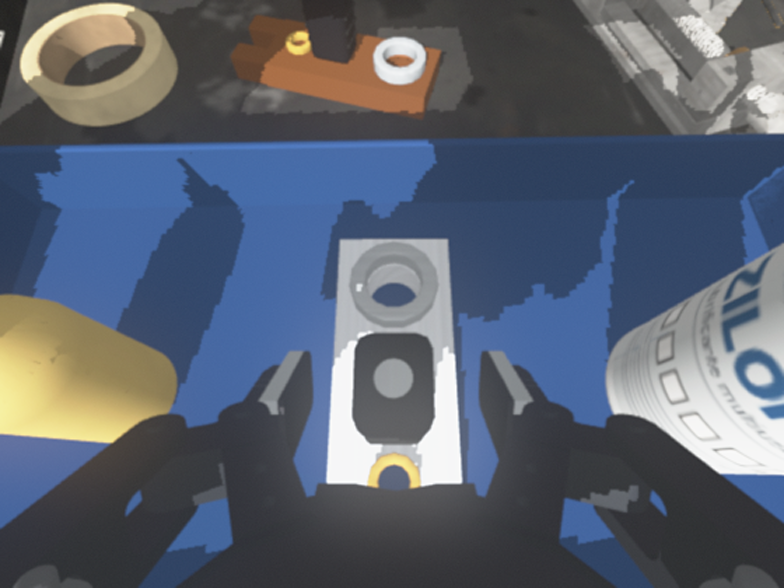

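View pics/side3.png

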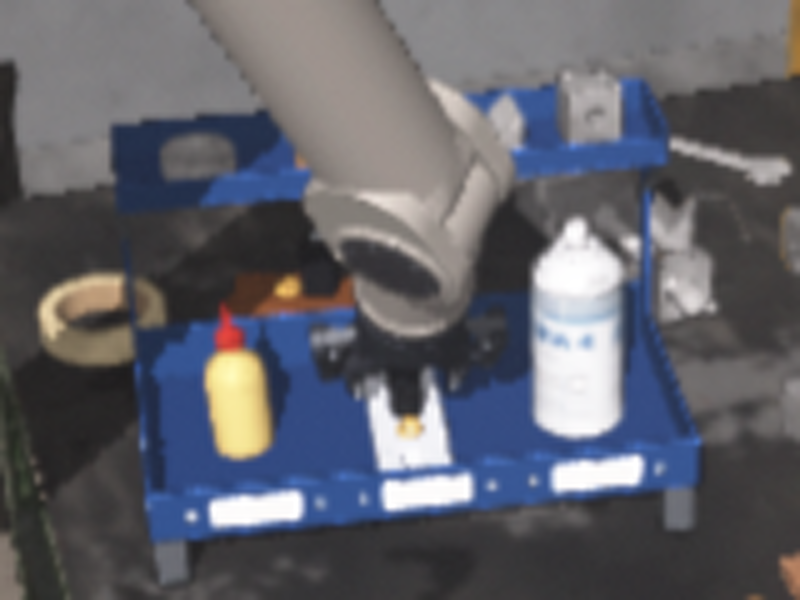

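The grip at (394,388) sits between the pads at (300) and (492), with clear space to the bottle and the can. Closing.

Emit:
play_rows(
  motion=[
    [[0,0,0.001],[0,0,0]],
    [[0,0,0.001],[0,0,0]],
    [[0,0,0.001],[0,0,0]],
    [[0,0,0.001],[0,0,0]],
    [[0,0,0.001],[0,0,0]],
    [[0,0,0.001],[0,0,0]],
    [[0,0,0.001],[0,0,0]],
    [[0,0,0.001],[0,0,0]],
  ],
  fingers=5,
  grip_force=80,
)

```text
t: 3.3
eef_pos: [0.519, 0.266, 0.0866]
tool_rot: [-0.21, 0.721, 0.611, 0.249]
contact_force: [-2.5, -3.7, 6.1]
gripper_width: 0.268
```

Run:
```python
from plan import *
R=Rt(80.7,38); p,C,o=cur(); rep()
go(p+np.array([0,0,.06]),C)
```

```text
t 3.3 p [0.519  0.266  0.0866] q [ 0.108  0.548 -0.457  2.117 -1.035  0.429  0.518] F [-2.5 -3.7  6.1] w 0.26838819295049543
shift [0.0924, 0.0002, -0.1181] turn [0.0, 0.0, 0.0] mm 60 deg 0.0
```

Emit:
play_rows(
  motion=[
    [[0.01,0,-0.013],[0,0,0]],
    [[0.023,0,-0.03],[0,0,0]],
    [[0.039,0,-0.05],[0,0,0]],
    [[0.055,0,-0.07],[0,0,0]],
    [[0.07,0,-0.09],[0,0,0]],
    [[0.085,0,-0.109],[0,0,0]],
    [[0.085,0,-0.109],[0,0,0]],
    [[0.085,0,-0.109],[0,0,0]],
  ],
)

```text
t: 4.1
eef_pos: [0.5189, 0.2659, 0.1421]
tool_rot: [-0.21, 0.721, 0.611, 0.249]
contact_force: [0.1, 0.6, -4.7]
gripper_width: 0.272
```

Run:
```python
from plan import *
rep(); print(bot.get_obs()['torque'])
for n in ['wrist','side']:
    c=cam(n); np.savez('pics/%s4.npz'%n,**c); save(c,n+'4.png',None,1.4) if n=='wrist' else save(c,n+'4.png',(190,120,350,240),5)
p,C,o=cur()
d=np.array([np.cos(np.radians(81.5)),np.sin(np.radians(81.5)),0])
go(p-d*.2+np.array([0,0,.04]),C)
```

```text
t 4.1 p [0.5189 0.2659 0.1421] q [ 0.061  0.432 -0.393  2.099 -0.956  0.535  0.376] F [ 0.1  0.6 -4.7] w 0.2716628078242801
[-1.11064171  0.25432006  0.03450476]
shift [-0.3322, 0.0086, -0.3867] turn [0.0, 0.0, 0.0] mm 204 deg 0.0
```

View pics/wrist4.png

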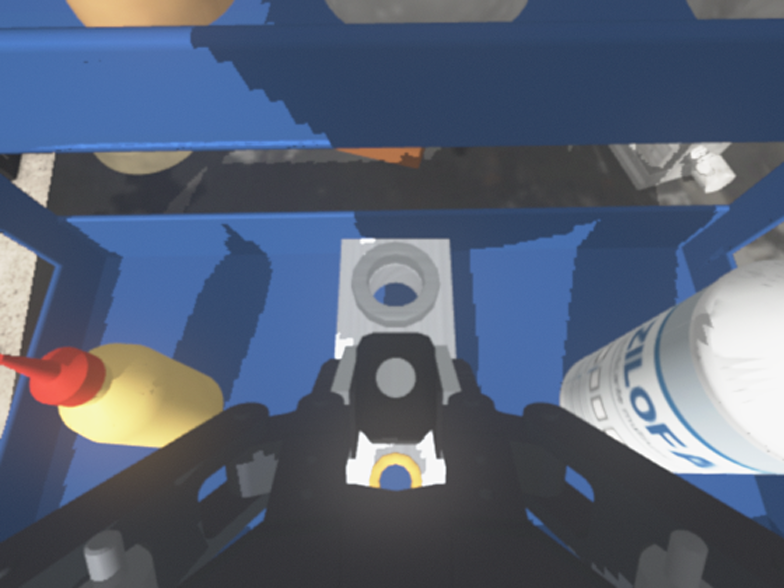

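View pics/side4.png

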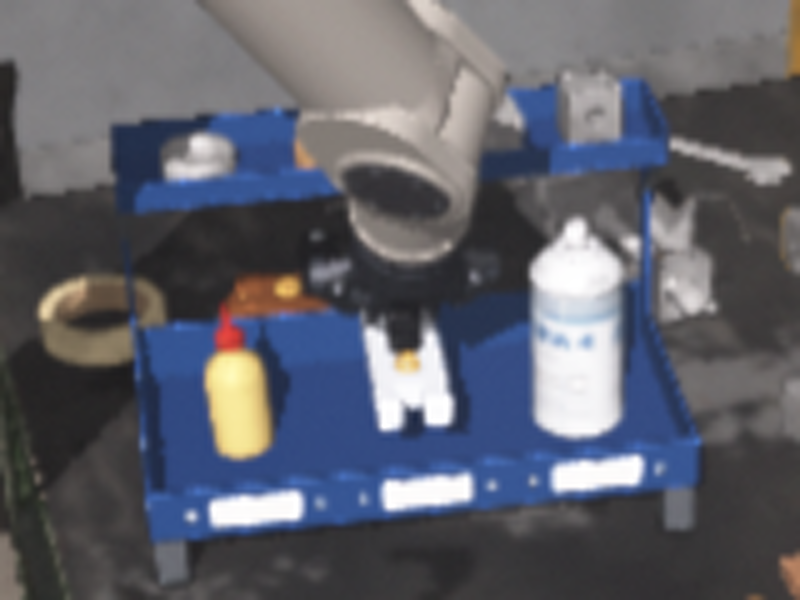

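The plate is held level: the boss is still at (395,288) in the wrist view and the whole plate sits above the rail. Drawing it forward at constant height.

Emit:
play_rows(
  motion=[
    [[-0.03,0.001,-0.023],[0,0,0]],
    [[-0.08,0.002,-0.063],[0,0,0]],
    [[-0.13,0.003,-0.102],[0,0,0]],
    [[-0.18,0.004,-0.141],[0,0,0]],
    [[-0.24,0.005,-0.188],[0,0,0]],
    [[-0.3,0.006,-0.235],[0,0,0]],
    [[-0.35,0.008,-0.274],[0,0,0]],
    [[-0.394,0.0086,-0.308],[0,0,0]],
  ],
)

```text
t: 5.0
eef_pos: [0.4885, 0.0652, 0.1409]
tool_rot: [-0.21, 0.722, 0.61, 0.249]
contact_force: [0.7, 0.8, -4.2]
gripper_width: 0.269
```

Emit:
play_rows(
  motion=[
    [[0,0,0],[0,0,0]],
    [[0,0,0],[0,0,0]],
    [[0,0,0],[0,0,0]],
  ],
)

```text
t: 5.3
eef_pos: [0.4882, 0.0659, 0.1408]
tool_rot: [-0.211, 0.722, 0.61, 0.249]
contact_force: [0.1, 0.8, -3.4]
gripper_width: 0.268
```

Run:
```python
from plan import *
rep()
for n in ['wrist','side']:
    c=cam(n); np.savez('pics/%s5.npz'%n,**c); save(c,n+'5.png',None,1.4)
c=cam('scene'); np.savez('pics/scene5.npz',**c); save(c,'scene5.png',(160,120,420,320),3)
```

```text
t 5.3 p [0.4882 0.0659 0.1408] q [ 0.379  0.399 -0.27   2.142 -0.847  0.787  0.63 ] F [ 0.1  0.8 -3.4] w 0.26832553856556157
```

View pics/side5.png

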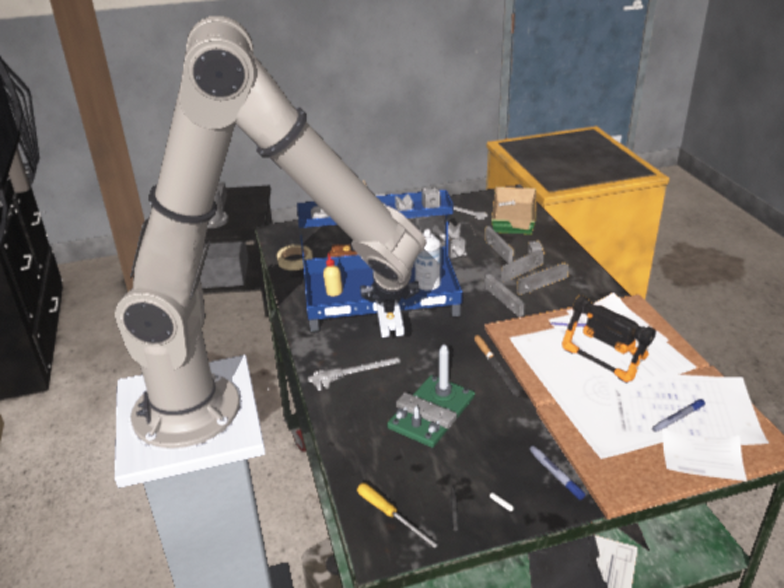

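View pics/scene5.png

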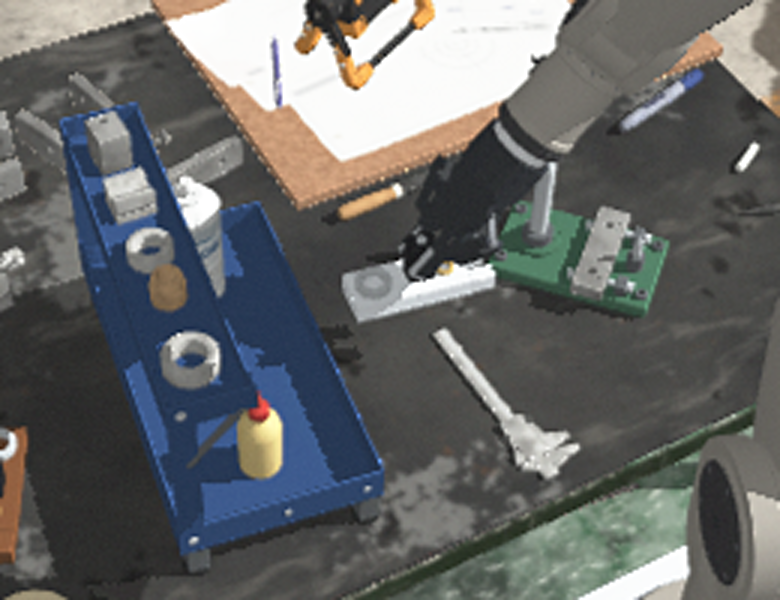

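View pics/wrist5.png

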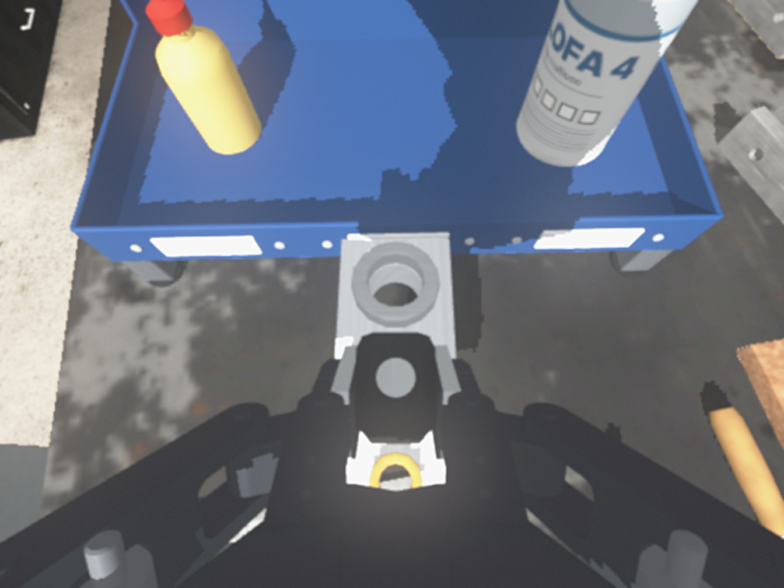

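```bash
cat > inhand.py <<'E'
from plan import *
def meas(c,C,p,dbg=False):
    # plate-top pixels in wrist view around boss (depth-based, tool frame)
    P=cloud(c); T=(P-p)@C   # tool coords
    hsv=cv2.cvtColor(c['pixels'],cv2.COLOR_RGB2HSV)
    u,v=np.meshgrid(np.arange(560),np.arange(420))
    m=(u>242)&(u<324)&(v>168)&(v<240)&(hsv[...,1]<60)&(c['range_z']>0)&(c['range_z']<.26)
    # plate vertical dir in tool frame for 38 lean
    Z=C.T@np.array([0,0,1.])
    h=P[...,2]
    return P,T,m,h,u,v
if __name__=='__main__':
    import sys
    c=dict(np.load('pics/wrist5.npz')); p,C,o=cur()
    P,T,m,h,u,v=meas(c,C,p)
    print(np.histogram(h[m],bins=np.arange(.1,.15,.002)))
    for lo,hi in ((.118,.13),(.130,.142)):
        s=m&(h>lo)&(h<hi); q=P[s]
        if len(q)>50:
            A=np.c_[q[:,:2]-q[:,:2].mean(0),np.ones(len(q))]; f=np.linalg.lstsq(A,q[:,2],rcond=None)[0]; print('plane z',f[2],'slopes',f[:2],len(q))
            s2=q; print(s2.min(0),s2.max(0))
E
python3 inhand.py
```

```text
(array([   0,    8,   39,   42,   49,   40,   52,   46,   56,   52,   54,
       1754,  681,  127,  118,  183, 1308,  345,    0,    0,    0,    0,
          0,    0]), array([0.1  , 0.102, 0.104, 0.106, 0.108, 0.11 , 0.112, 0.114, 0.116,
       0.118, 0.12 , 0.122, 0.124, 0.126, 0.128, 0.13 , 0.132, 0.134,
       0.136, 0.138, 0.14 , 0.142, 0.144, 0.146, 0.148]))
plane z 0.12389414383394855 slopes [-0.00276206 -0.01124163] 2786
[0.46867288 0.07911818 0.11800148] [0.52364007 0.13319245 0.12994117]
plane z 0.1332485048403569 slopes [-0.00019576  0.00387885] 1836
[0.47647098 0.08503735 0.13000753] [0.51353508 0.12263631 0.13548273]
```

Run:
```python
from plan import *
c=dict(np.load('pics/wrist5.npz')); p,C,o=cur()
yt=C[:,1]; print('tool yaw',np.degrees(np.arctan2(yt[0],-yt[1])),'ytilt',yt[2],'lean',np.degrees(np.arccos(-C[2,2])))
P=cloud(c); u,v=np.meshgrid(np.arange(560),np.arange(420))
m=((u>242)&(u<324)&(v>168)&(v<240)&(abs(P[...,2]-.1337)<.0035)).astype(np.uint8)
cs,_=cv2.findContours(m,cv2.RETR_EXTERNAL,cv2.CHAIN_APPROX_NONE); k=max(cs,key=cv2.contourArea)[:,0]
q=np.array([ray(c,a,b,.1335)[:2] for a,b in k])*1000; (x,y),r=cv2.minEnclosingCircle(q.astype(np.float32)); print('boss circle',x,y,r)
(e,ax,an)=cv2.fitEllipse(q.astype(np.float32)); print(e,ax)
b=C.T@(np.array([.4945,.1038,.1035])-p); print('b tool',b.round(4))
R=Rt(41.2,38); bt=np.array([.553,-.142,.19])+.1*np.array([-np.sin(np.radians(41.2)),np.cos(np.radians(41.2)),0])
print('bore target',bt,'tcp',bt-R@b); go(p+np.array([0,0,.085]),C); go(bt-R@b,R)
```

```text
tool yaw 80.49910743943552 ytilt -0.00016301167685006668 lean 38.016794241931635
boss circle 495.3684387207031 103.28755187988281 19.143665313720703
(495.01611328125, 103.31243896484375) (36.488773345947266, 37.36966323852539)
b tool [ 0.0069 -0.0001  0.0529]
bore target [ 0.48713105 -0.06675851  0.19      ] tcp [ 0.45860992 -0.09187411  0.22740663]
shift [0.1309, -0.0, -0.1674] turn [0.0, 0.0, 0.0] mm 85 deg 0.0
shift [-0.1837, -0.0081, -0.4181] turn [-0.0672, -0.0, 0.086] mm 183 deg 39.3
```

Emit:
play_rows(
  motion=[
    [[0.013,0,-0.017],[0,0,0]],
    [[0.039,0,-0.05],[0,0,0]],
    [[0.07,0,-0.09],[0,0,0]],
    [[0.1,0,-0.128],[0,0,0]],
    [[0.122,0,-0.156],[0,0,0]],
    [[0.131,0,-0.167],[0,0,0]],
    [[0.131,0,-0.167],[0,0,0]],
    [[0.131,0,-0.167],[0,0,0]],
  ],
)

```text
t: 6.25
eef_pos: [0.4879, 0.0665, 0.2252]
tool_rot: [-0.211, 0.722, 0.611, 0.248]
contact_force: [0.5, 0.3, -3.6]
gripper_width: 0.268
```

Run:
```python
from plan import *
b=np.array([.0069,-.0001,.0529])
rep()
R=Rt(41.2,38); bt=np.array([.553,-.142,.19])+.1*np.array([-np.sin(np.radians(41.2)),np.cos(np.radians(41.2)),0])
go(bt-R@b,R)
```

```text
t 6.25 p [0.4879 0.0665 0.2252] q [ 0.362  0.257 -0.243  2.084 -0.773  0.944  0.473] F [ 0.5  0.3 -3.6] w 0.26816494151716425
shift [-0.3138, -0.007, -0.2523] turn [-0.0674, 0.0001, 0.086] mm 161 deg 39.3
```

Emit:
play_rows(
  motion=[
    [[-0.03,-0.001,-0.025],[-0.006,0,0.008]],
    [[-0.08,-0.002,-0.064],[-0.017,0,0.022]],
    [[-0.13,-0.003,-0.105],[-0.028,0,0.0357]],
    [[-0.18,-0.004,-0.145],[-0.039,0,0.05]],
    [[-0.23,-0.005,-0.185],[-0.05,0,0.064]],
    [[-0.28,-0.006,-0.225],[-0.06,0,0.0766]],
    [[-0.314,-0.007,-0.252],[-0.0674,0,0.086]],
    [[-0.314,-0.007,-0.252],[-0.0674,0,0.086]],
  ],
)

```text
t: 7.05
eef_pos: [0.4575, -0.094, 0.2269]
tool_rot: [-0.113, 0.886, 0.33, 0.305]
contact_force: [-0.0, 1.0, -4.1]
gripper_width: 0.272
```

Emit:
play_rows(
  motion=[
    [[0,0,0],[0,0,0]],
    [[0,0,0],[0,0,0]],
    [[0,0,0],[0,0,0]],
  ],
)

```text
t: 7.35
eef_pos: [0.4578, -0.0932, 0.2269]
tool_rot: [-0.114, 0.886, 0.33, 0.305]
contact_force: [0.2, -0.3, -3.4]
gripper_width: 0.271
```

Run:
```python
from plan import *
rep()
c=cam('wrist'); np.savez('pics/wrist6.npz',**c); save(c,'wrist6.png',None,1.4)
c=cam('scene'); np.savez('pics/scene6.npz',**c); save(c,'scene6.png',(200,60,460,260),3)
```

```text
t 7.35 p [ 0.4578 -0.0932  0.2269] q [ 0.554  0.094 -0.088  2.285 -0.977  0.746  0.349] F [ 0.2 -0.3 -3.4] w 0.27144948640526634
```

View pics/wrist6.png

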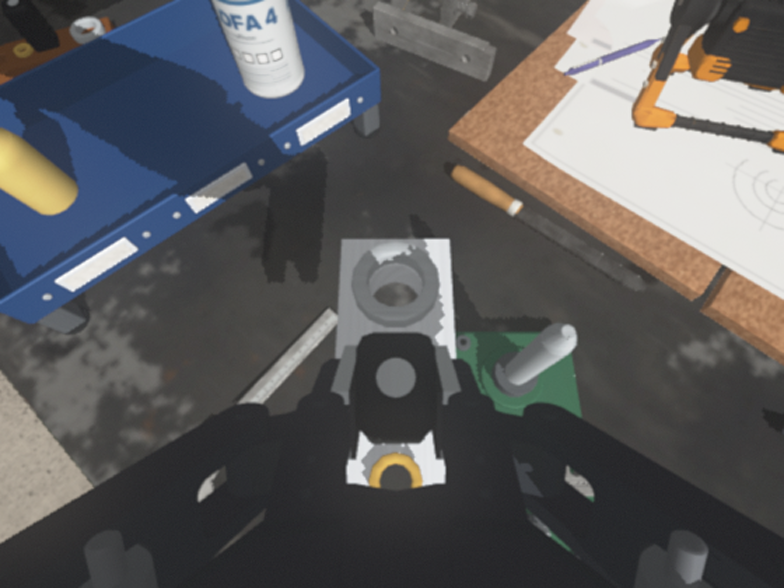

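View pics/scene6.png

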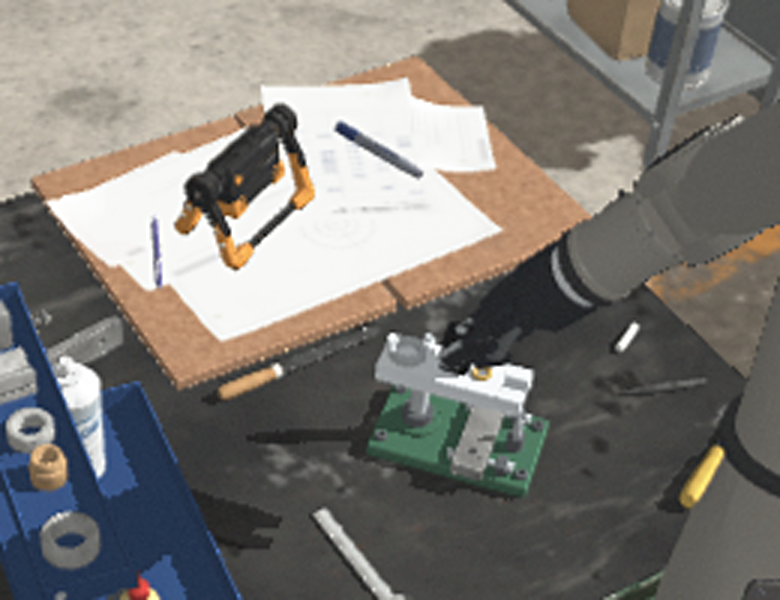

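The pillar shows at right in the wrist view, tip at about (563,335) enlarged, which is (402,239) in raw pixels. The base's far edge is at row 333 and looks parallel to the image rows. Measuring precisely from here.

Run:
```python
from plan import *
from scipy.optimize import least_squares
c=dict(np.load('pics/wrist6.npz')); P=cloud(c); hsv=cv2.cvtColor(c['pixels'],cv2.COLOR_RGB2HSV)
reg=(np.hypot(P[...,0]-.553,P[...,1]+.142)<.03)&(c['range_z']>0)
for lo,hi in ((.055,.09),(.09,.128)):
    m=reg&(P[...,2]>lo)&(P[...,2]<hi); q=P[m][:,:2]
    f=least_squares(lambda a:np.hypot(q[:,0]-a[0],q[:,1]-a[1])-.010,[.553,-.142],loss='soft_l1',f_scale=.001); print('circle',lo,f.x,len(q),np.abs(f.fun).mean())
m=reg&(P[...,2]>.1); 
top=reg&(P[...,2]>.147); vs,us=np.nonzero(top); print('top px',us.mean(),vs.mean(),len(us),ray(c,us.mean(),vs.mean(),.15),P[top].mean(0))
# ray-based: silhouette mid-points of pillar at heights
g=(hsv[...,0]>60)&(hsv[...,0]<95)&(hsv[...,1]>70)&(abs(P[...,2]-.018)<.006)&(c['range_z']>0)
cs,_=cv2.findContours(g.astype(np.uint8),cv2.RETR_EXTERNAL,cv2.CHAIN_APPROX_NONE); k=max(cs,key=cv2.contourArea)[:,0]; print('green bbox',k.min(0),k.max(0))
def fit(pts):
    q=np.array([ray(c,a,b,.018)[:2] for a,b in pts]); l=cv2.fitLine(q.astype(np.float32),cv2.DIST_HUBER,0,.001,.001).ravel(); return l
far=[]
for u in range(k[:,0].min()+4,k[:,0].max()-3):
    s=k[k[:,0]==u][:,1].min(); far.append((u,s-.5))
far=np.array(far); md=np.median(far[:,1]); far=far[abs(far[:,1]-md)<3]; l=fit(far); print('far edge',l,'normal yaw',np.degrees(np.arctan2(l[0],-l[1]))%180, len(far))
rt=[]
for v in range(int(md)+5,k[:,1].max()-5):
    s=k[k[:,1]==v][:,0].max(); rt.append((s+.5,v))
rt=np.array(rt); l2=fit(rt); print('right edge',l2,np.degrees(np.arctan2(l2[1],l2[0]))%180,len(rt))
# corner
A=np.c_[l[:2],-l2[:2]]; t=np.linalg.solve(A,l2[2:]-l[2:]); cor=l[2:]+l[:2]*t[0]
for yaw in (41,41.5):
    y=np.radians(yaw); ex=np.array([np.cos(y),np.sin(y)]); ey=np.array([-ex[1],ex[0]]); o=cor-ex*.0925+ey*.0575; print('corner',cor,'origin',o,'pillar',o+ex*.05)
save(c,'jigw.png',(310,215,430,310),6)
```

```text
circle 0.055 [ 0.55255533 -0.14392729] 222 0.00015560766390415918
circle 0.09 [ 0.55246337 -0.14391885] 353 0.00017712783991829766
top px 404.6551724137931 237.52586206896552 116 [ 0.550735   -0.14357539  0.15      ] [ 0.55119563 -0.1436741   0.14910983]
green bbox [327 238] [414 297]
far edge [ 0.64594454 -0.76338434  0.5630911  -0.14772591] normal yaw 40.236534 10
right edge [ 0.75703686  0.65337217  0.5776848  -0.1951288 ] 40.796333 22
corner [ 0.59243184 -0.18240115] origin [ 0.48489781 -0.19969081] pillar [ 0.52263329 -0.16688786]
corner [ 0.59243184 -0.18240115] origin [ 0.48505279 -0.20062855] pillar [ 0.52250057 -0.16749755]
```

Run:
```python
from plan import *
c=dict(np.load('pics/wrist6.npz')); p,C,o=cur(); P=cloud(c); u,v=np.meshgrid(np.arange(560),np.arange(420))
b=np.array([.0069,-.0001,.0529]); print('bore kin',p+C@b)
yt=C[:,1]; print('yaw',np.degrees(np.arctan2(yt[0],-yt[1])),'ytilt',yt[2],'lean',np.degrees(np.arccos(-C[2,2])))
m0=(u>242)&(u<324)&(v>168)&(v<240); h=P[...,2]
zt=np.median(h[m0&(h>.214)&(h<.226)]); zp=np.median(h[m0&(h>.2)&(h<.214)]); print('boss top',zt,'plate top',zp)
m=(m0&(abs(h-zt)<.004)).astype(np.uint8)
cs,_=cv2.findContours(m,cv2.RETR_EXTERNAL,cv2.CHAIN_APPROX_NONE); k=max(cs,key=cv2.contourArea)[:,0]
q=np.array([ray(c,a,d,zt)[:2] for a,d in k])*1000; print('boss',cv2.minEnclosingCircle(q.astype(np.float32)),cv2.fitEllipse(q.astype(np.float32)))
q=P[m.astype(bool)]; 
# inner hole: contour of hole
cs,hi=cv2.findContours(m,cv2.RETR_CCOMP,cv2.CHAIN_APPROX_NONE)
ho=[x for x,hh in zip(cs,hi[0]) if hh[3]>=0 and cv2.contourArea(x)>100]
for x in ho:
    qq=np.array([ray(c,a,d,zt)[:2] for a,d in x[:,0]])*1000; print('hole',cv2.fitEllipse(qq.astype(np.float32)))
for s in (m0&(abs(h-zt)<.003),m0&(abs(h-zp)<.003)):
    q=P[s]; A=np.c_[q[:,:2]-q[:,:2].mean(0),np.ones(len(q))]; print('slopes',np.linalg.lstsq(A,q[:,2],rcond=None)[0][:2],len(q))
# other camera's view of the pillar/jig yaw: base edges from original views, ray on z=.018
for n in ('scene0','side0'):
    c=dict(np.load('pics/%s.npz'%n)); P=cloud(c); hsv=cv2.cvtColor(c['pixels'],cv2.COLOR_RGB2HSV)
    g=((hsv[...,0]>55)&(hsv[...,0]<95)&(hsv[...,1]>70)&(abs(P[...,2]-.018)<.004)&(abs(P[...,0]-.51)<.12)&(abs(P[...,1]+.175)<.12))
    vs,us=np.nonzero(g); q=np.array([ray(c,a,d,.018)[:2] for a,d in zip(us,vs)])*1000; print(n,cv2.minAreaRect(q.astype(np.float32)))
```

```text
bore kin [ 0.48640959 -0.06844904  0.18939133]
yaw 40.89189354680552 ytilt -0.0003677122913224029 lean 37.94682622062221
boss top 0.21939715877376242 plate top 0.2097281479276679
boss ((487.46331787109375, -68.86991882324219), 19.355302810668945) ((487.32147216796875, -68.61487579345703), (36.564334869384766, 37.6321907043457), 131.96026611328125)
hole ((487.06787109375, -68.87915802001953), (22.646610260009766, 23.509347915649414), 49.23827362060547)
slopes [0.00162819 0.00223907] 1814
slopes [-0.00492736 -0.00276614] 2522
scene0 ((511.7582702636719, -173.6063995361328), (183.511962890625, 121.12882232666016), 40.45557403564453)
side0 ((513.9009399414062, -176.80836486816406), (187.8399200439453, 115.81233978271484), 40.700927734375)
```

View pics/jigw.png

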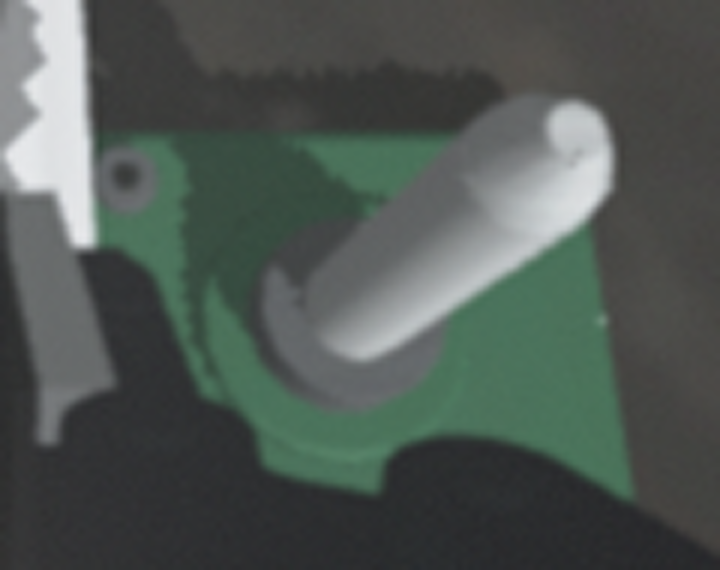

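Run:
```python
from plan import *
c=dict(np.load('pics/wrist6.npz'))
a=ray(c,310+185/6,215+134/6,.018);d=ray(c,310+440/6,215+133.5/6,.018); e=d-a; print('far edge normal yaw',np.degrees(np.arctan2(e[0],-e[1])), a,d)
p,C,o=cur(); R=Rt(40.9,38)
go(p+np.array([.0654,-.0751,0]),R); go(p+np.array([.0654,-.0751,-.02]),R)
```

```text
far edge normal yaw 40.9926094628273 [ 0.56605126 -0.09824971  0.018     ] [ 0.6012236 -0.1387214  0.018    ]
shift [0.0006, 0.249, 0.0004] turn [-0.0, 0.0001, -0.0001] mm 100 deg 0.1
shift [-0.0301, 0.249, 0.0398] turn [-0.0, 0.0001, -0.0001] mm 102 deg 0.1
```

Emit:
play_rows(
  motion=[
    [[0,0.02,0],[0,0,0]],
    [[0,0.07,0],[0,0,0]],
    [[0,0.12,0],[0,0,0]],
    [[0,0.17,0],[0,0,0]],
    [[0,0.21,0],[0,0,0]],
    [[0,0.24,0],[0,0,0]],
    [[0.0006,0.249,0.0004],[0,0,0]],
    [[0.0006,0.249,0.0004],[0,0,0]],
  ],
)

```text
t: 8.25
eef_pos: [0.5234, -0.1685, 0.2266]
tool_rot: [-0.114, 0.886, 0.33, 0.304]
contact_force: [-0.0, 0.0, -3.4]
gripper_width: 0.272
```

Emit:
play_rows(
  motion=[
    [[0,0,0],[0,0,0]],
    [[0,0,0],[0,0,0]],
    [[0,0,0],[0,0,0]],
  ],
)

```text
t: 8.55
eef_pos: [0.523, -0.168, 0.2266]
tool_rot: [-0.114, 0.886, 0.33, 0.304]
contact_force: [0.3, 0.6, -3.4]
gripper_width: 0.269
```

```bash
cat > look.py <<'E'
from plan import *
import sys
n=sys.argv[1]
rep(); p,C,o=cur(); b=np.array([.0069,-.0001,.0529]); print('bore kin',(p+C@b).round(4),'torque',np.round(o['torque'],2))
yt=C[:,1]; print('yaw',np.degrees(np.arctan2(yt[0],-yt[1])).round(2),'ytilt',yt[2].round(4),'lean',np.degrees(np.arccos(-C[2,2])).round(2))
w=cam('wrist'); np.savez('pics/wrist%s.npz'%n,**w); s=cam('side'); np.savez('pics/side%s.npz'%n,**s)
A=cv2.resize(w['pixels'][150:330,200:380,::-1],(400,400),interpolation=cv2.INTER_CUBIC)
B=cv2.resize(s['pixels'][225:325,255:355,::-1],(400,400),interpolation=cv2.INTER_CUBIC)
cv2.imwrite('pics/look%s.png'%n,np.hstack([A,B]))
E
python3 look.py 7
```

```text
t 8.55 p [ 0.523  -0.168   0.2266] q [ 0.583  0.249 -0.039  2.087 -0.917  0.816  0.344] F [ 0.3  0.6 -3.4] w 0.2693646176355414
bore kin [ 0.5516 -0.143   0.1892] torque [-0.78  0.94  0.02]
yaw 40.93 ytilt -0.001 lean 37.94
```

View pics/look7.png

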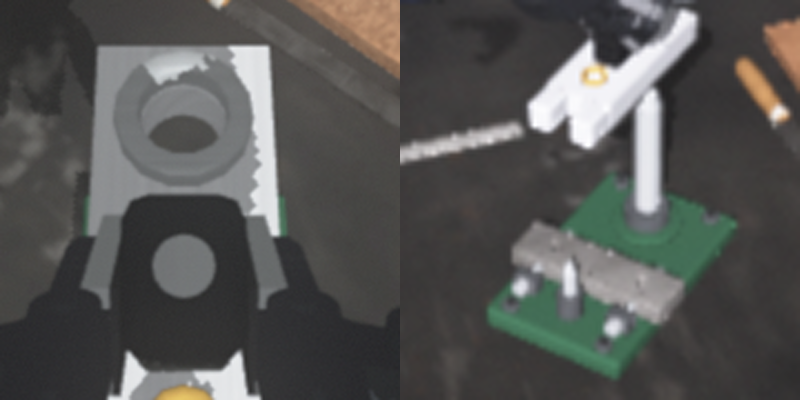

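Emit:
play_rows(
  motion=[
    [[-0.009,0.001,0.012],[0,0,0]],
    [[-0.02,0.001,0.026],[0,0,0]],
    [[-0.034,0.001,0.044],[0,0,0]],
    [[-0.046,0.001,0.059],[0,0,0]],
    [[-0.057,0.001,0.073],[0,0,0]],
    [[-0.065,0.001,0.083],[0,0,0]],
    [[-0.069,0.001,0.0885],[0,0,0]],
    [[-0.069,0.001,0.0885],[0,0,0]],
  ],
)

```text
t: 9.45
eef_pos: [0.5233, -0.1685, 0.1814]
tool_rot: [-0.114, 0.886, 0.33, 0.304]
contact_force: [0.1, 0.9, -3.6]
gripper_width: 0.274
```

```bash
python3 look.py 8
```

```text
t 9.45 p [ 0.5233 -0.1685  0.1814] q [ 0.603  0.321 -0.062  2.12  -0.992  0.748  0.459] F [ 0.1  0.9 -3.6] w 0.2738738214321939
bore kin [ 0.5519 -0.1435  0.1439] torque [-0.69  0.84 -0.02]
yaw 40.91 ytilt -0.0015 lean 37.94
```

View pics/look8.png

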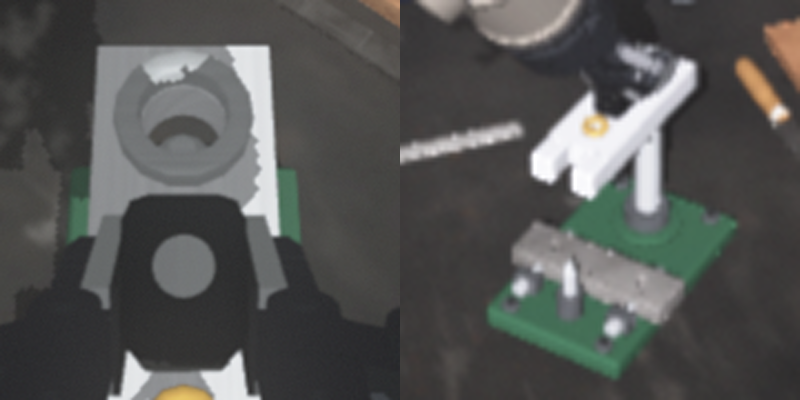

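The pillar nose is visible in the bore, laterally centred at (184,145) in the crop. Lowering further while watching force.

Emit:
play_rows(
  motion=[
    [[-0.004,0,0.005],[0,0,0]],
    [[-0.0075,0,0.01],[0,0,0]],
    [[-0.0115,0,0.015],[0,0,0]],
    [[-0.0155,0,0.02],[0,0,0]],
    [[-0.0185,0,0.0236],[0,0,0]],
    [[-0.0185,0,0.0236],[0,0,0]],
    [[-0.0185,0,0.0236],[0,0,0]],
  ],
)

```text
t: 10.25
eef_pos: [0.5235, -0.1687, 0.17]
tool_rot: [-0.114, 0.886, 0.33, 0.305]
contact_force: [0.2, 0.1, -3.9]
gripper_width: 0.273
```

```bash
python3 look.py 9
python3 - <<'E'
from plan import *
c=dict(np.load('pics/wrist9.npz')); P=cloud(c); u,v=np.meshgrid(np.arange(560),np.arange(420)); h=P[...,2]
m0=(u>242)&(u<324)&(v>168)&(v<240)
zt=np.median(h[m0&(h>.15)&(h<.168)]); m=(m0&(abs(h-zt)<.003)).astype(np.uint8); print('boss z',zt)
cs,hi=cv2.findContours(m,cv2.RETR_CCOMP,cv2.CHAIN_APPROX_NONE)
for x,hh in zip(cs,hi[0]):
    if cv2.contourArea(x)>150: print(hh[3],cv2.fitEllipse((np.array([ray(c,a,d,zt)[:2] for a,d in x[:,0]])*1000).astype(np.float32)))
# nose points: within 7 mm of the pillar and h in .13-.151
s=m0&(np.hypot(P[...,0]-.5525,P[...,1]+.1439)<.007)&(h>.128)&(h<.1525); print('nose',s.sum(),P[s].mean(0) if s.any() else '', [P[s].min(0),P[s].max(0)] if s.any() else '')
t=s&(h>.1478); print('tip',t.sum(), P[t].mean(0) if t.any() else '')
E
```

```text
t 10.25 p [ 0.5235 -0.1687  0.17  ] q [ 0.609  0.341 -0.07   2.127 -1.014  0.731  0.49 ] F [ 0.2  0.1 -3.9] w 0.27257785211731894
bore kin [ 0.5521 -0.1437  0.1325] torque [-0.73  0.94  0.04]
yaw 40.91 ytilt -0.0007 lean 37.96
boss z 0.1537030811630658
-1 ((555.0746459960938, -142.48114013671875), (52.96503448486328, 58.41324234008789), 36.79369354248047)
3 ((555.8583374023438, -141.56370544433594), (39.679710388183594, 41.62312316894531), 131.41305541992188)
nose 252 [ 0.55190555 -0.14438728  0.1478559 ] [array([ 0.54661104, -0.14992654,  0.14196199]), array([ 0.55924899, -0.13720681,  0.15091125])]
tip 155 [ 0.55176362 -0.14413939  0.14923647]
```

View pics/look9.png

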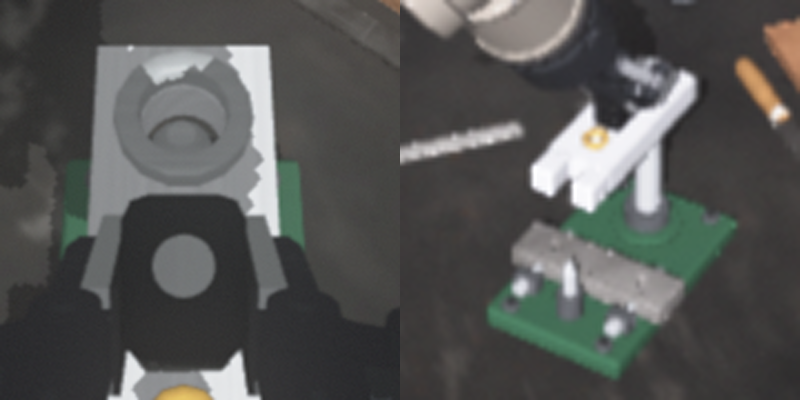

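No contact yet (F unchanged), and the nose stays centred. Continuing down.

Emit:
play_rows(
  motion=[
    [[-0.006,0,0.008],[0,0,0]],
    [[-0.0135,0,0.0175],[0,0,0]],
    [[-0.021,0,0.027],[0,0,0]],
    [[-0.0285,0,0.0365],[0,0,0]],
    [[-0.036,0,0.046],[0,0,0]],
    [[-0.0415,0,0.053],[0,0,0]],
    [[-0.046,0,0.059],[0,0,0]],
    [[-0.046,0,0.059],[0,0,0]],
  ],
)

```text
t: 11.15
eef_pos: [0.5234, -0.1686, 0.1397]
tool_rot: [-0.114, 0.886, 0.33, 0.305]
contact_force: [0.6, -0.4, -3.5]
gripper_width: 0.269
```

```bash
python3 look.py 10
python3 - <<'E'
from plan import *
p,C,o=cur(); print('z err lateral'); go(p+np.array([0,0,-.02]),Rt(40.95,38))
E
```

```text
t 11.15 p [ 0.5234 -0.1686  0.1397] q [ 0.627  0.394 -0.092  2.144 -1.071  0.687  0.574] F [ 0.6 -0.4 -3.5] w 0.2691303846358252
bore kin [ 0.5521 -0.1437  0.1023] torque [-0.75  0.94  0.  ]
yaw 40.9 ytilt -0.001 lean 37.95
z err lateral
shift [-0.0308, 0.0, 0.0394] turn [0.0, 0.0001, -0.0001] mm 20 deg 0.1
```

View pics/look10.png

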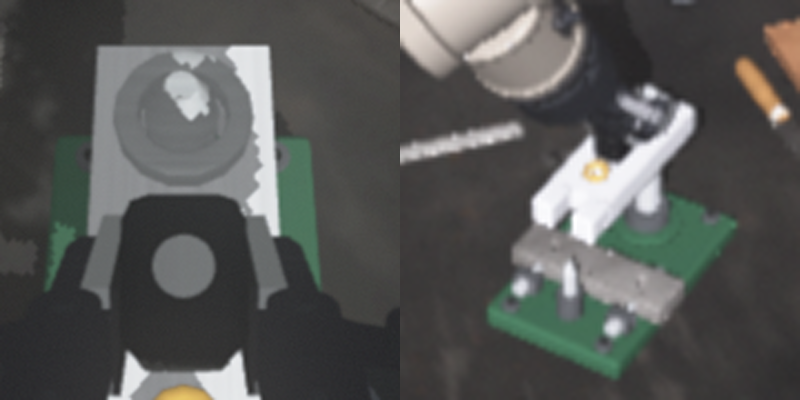

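Emit:
play_rows(
  motion=[
    [[-0.006,0,0.008],[0,0,0]],
    [[-0.0135,0,0.0175],[0,0,0]],
    [[-0.021,0,0.027],[0,0,0]],
    [[-0.0285,0,0.0365],[0,0,0]],
    [[-0.036,0,0.046],[0,0,0]],
    [[-0.0415,0,0.053],[0,0,0]],
    [[-0.046,0,0.059],[0,0,0]],
    [[-0.046,0,0.059],[0,0,0]],
  ],
)

```text
t: 12.05
eef_pos: [0.5235, -0.1686, 0.1098]
tool_rot: [-0.114, 0.886, 0.33, 0.305]
contact_force: [0.2, -0.0, -3.5]
gripper_width: 0.268
```

```bash
python3 look.py 11
python3 - <<'E'
from plan import *
p,C,o=cur(); go(p+np.array([0,0,-.02]),Rt(40.95,38))
# fork prong edges vs pin in side view
s=dict(np.load('pics/side11.npz')); b=np.array([.0069,-.0001,.0529]); bore=p+C@b
ex=np.array([np.cos(np.radians(40.95)),np.sin(np.radians(40.95)),0]); ey=np.array([-ex[1],ex[0],0])
for k in (-.008,.008,-.025,.025): print(k,np.round(proj(s,bore-ex*.125+ey*k+np.array([0,0,.02])),1))
print('pin',np.round(proj(s,[*(np.array([.5525,-.1439])-ex[:2]*.114),.066]),1), np.array([.5525,-.1439])-ex[:2]*.114)
save(s,'s11.png',(265,255,335,320),9)
E
```

```text
t 12.05 p [ 0.5235 -0.1686  0.1098] q [ 0.647  0.451 -0.118  2.155 -1.132  0.645  0.661] F [ 0.2 -0.  -3.5] w 0.26785223956663246
bore kin [ 0.5521 -0.1436  0.0724] torque [-0.69  0.83 -0.  ]
yaw 40.9 ytilt -0.0011 lean 37.96
shift [-0.0308, 0.0, 0.0394] turn [0.0, 0.0001, -0.0001] mm 20 deg 0.1
-0.008 [297.2 287.9]
0.008 [292.5 286. ]
-0.025 [302.3 290. ]
0.025 [287.4 283.9]
pin [297.  291.7] [ 0.46639787 -0.21861562]
```

View pics/s11.png

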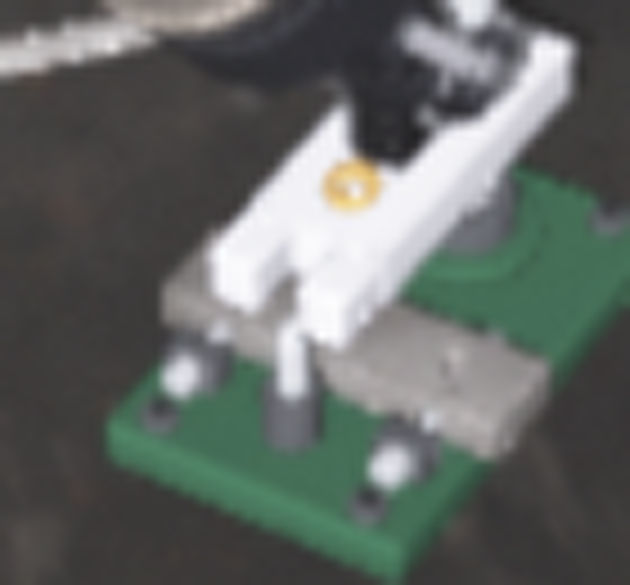

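View pics/look11.png

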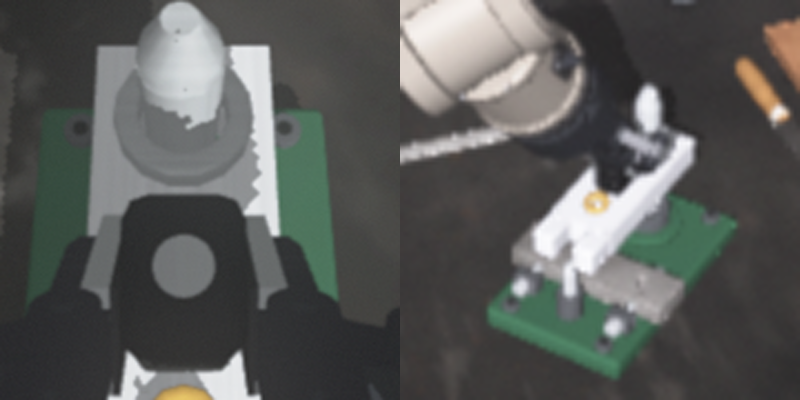

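Pin at (292,330) in the crop lies in line with the slot, there are no lateral forces, and the pillar is centred in the bore. Lowering most of the remainder.

Emit:
play_rows(
  motion=[
    [[-0.005,0,0.006],[0,0,0]],
    [[-0.011,0,0.014],[0,0,0]],
    [[-0.017,0,0.022],[0,0,0]],
    [[-0.023,0,0.03],[0,0,0]],
    [[-0.029,0,0.0375],[0,0,0]],
    [[-0.035,0,0.045],[0,0,0]],
    [[-0.04,0,0.051],[0,0,0]],
    [[-0.04,0,0.051],[0,0,0]],
  ],
)

```text
t: 12.95
eef_pos: [0.5234, -0.1687, 0.0838]
tool_rot: [-0.114, 0.886, 0.33, 0.305]
contact_force: [-0.3, -0.7, -4.4]
gripper_width: 0.267
```

```bash
python3 look.py 12
python3 - <<'E'
from plan import *
s=dict(np.load('pics/side12.npz')); save(s,'s12.png',(265,255,335,320),9)
E
```

```text
t 12.95 p [ 0.5234 -0.1687  0.0838] q [ 0.667  0.502 -0.142  2.162 -1.186  0.609  0.74 ] F [-0.3 -0.7 -4.4] w 0.2673778761216794
bore kin [ 0.552  -0.1437  0.0464] torque [-0.7   0.85 -0.  ]
yaw 40.9 ytilt -0.0012 lean 37.96
```

View pics/s12.png

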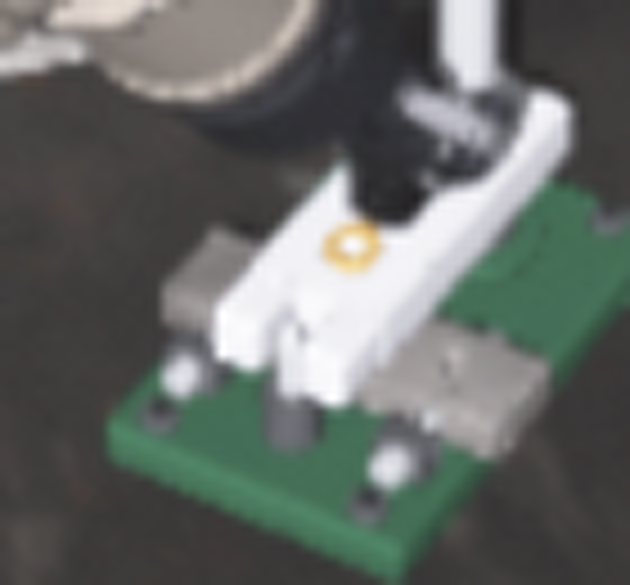

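The pin is inside the slot at (290,350). Final gentle lowering.

Emit:
play_rows(
  motion=[
    [[-0.0015,0,0.002],[0,0,0]],
    [[-0.003,0,0.004],[0,0,0]],
    [[-0.0046,0,0.006],[0,0,0]],
    [[-0.0062,0,0.008],[0,0,0]],
    [[-0.0077,0,0.01],[0,0,0]],
    [[-0.009,0,0.012],[0,0,0]],
    [[-0.0105,0,0.0138],[0,0,0]],
    [[-0.0105,0,0.0138],[0,0,0]],
  ],
)

```text
t: 13.85
eef_pos: [0.5237, -0.1687, 0.0773]
tool_rot: [-0.114, 0.886, 0.33, 0.305]
contact_force: [0.6, 0.3, -4.6]
gripper_width: 0.272
```

Emit:
play_rows(
  motion=[
    [[-0.001,0,0.001],[0,0,0]],
    [[-0.0015,0,0.002],[0,0,0]],
    [[-0.0015,0,0.002],[0,0,0]],
  ],
)

```text
t: 14.15
eef_pos: [0.5237, -0.1686, 0.0762]
tool_rot: [-0.114, 0.886, 0.33, 0.305]
contact_force: [0.3, 0.2, -3.5]
gripper_width: 0.275
```

Emit:
play_rows(
  motion=[
    [[-0.0008,0,0.001],[0,0,0]],
    [[-0.0015,0,0.002],[0,0,0]],
    [[-0.0015,0,0.002],[0,0,0]],
  ],
)

```text
t: 14.45
eef_pos: [0.5236, -0.1686, 0.0752]
tool_rot: [-0.114, 0.886, 0.33, 0.305]
contact_force: [0.8, 0.5, -3.8]
gripper_width: 0.271
```

Emit:
play_rows(
  motion=[
    [[-0.0008,0,0.001],[0,0,0]],
    [[-0.0015,0,0.002],[0,0,0]],
    [[-0.0015,0,0.002],[0,0,0]],
  ],
)

```text
t: 14.75
eef_pos: [0.5238, -0.1686, 0.0745]
tool_rot: [-0.114, 0.886, 0.33, 0.305]
contact_force: [-2.7, -0.2, 2.2]
gripper_width: 0.272
```

Emit:
play_rows(
  motion=[
    [[-0.0008,0,0.001],[0,0,0]],
    [[-0.0012,0,0.0015],[0,0,0]],
    [[-0.0012,0,0.0015],[0,0,0]],
  ],
)

```text
t: 15.05
eef_pos: [0.5239, -0.1686, 0.0745]
tool_rot: [-0.114, 0.886, 0.33, 0.306]
contact_force: [-5.3, -0.8, 8.6]
gripper_width: 0.268
```

```bash
python3 look.py 13
python3 - <<'E'
from plan import *
c=dict(np.load('pics/wrist13.npz')); P=cloud(c); u,v=np.meshgrid(np.arange(560),np.arange(420)); h=P[...,2]
m0=(u>242)&(u<324)&(v>168)&(v<240)
for z in (.058,.068):
    q=P[m0&(abs(h-z)<.004)]; A=np.c_[q[:,:2]-q[:,:2].mean(0),np.ones(len(q))]; print(z,np.median(q[:,2]),'slopes',np.linalg.lstsq(A,q[:,2],rcond=None)[0][:2],len(q))
s=dict(np.load('pics/side13.npz')); save(s,'s13.png',(265,255,335,320),9)
E
```

```text
t 15.05 p [ 0.5239 -0.1686  0.0745] q [ 0.676  0.523 -0.153  2.164 -1.209  0.596  0.773] F [-5.3 -0.8  8.6] w 0.2681183537131468
bore kin [ 0.5526 -0.1436  0.0371] torque [0.1  0.67 0.38]
yaw 40.91 ytilt -0.0005 lean 38.07
0.058 0.057532722376106044 slopes [-0.00492944 -0.00250557] 2277
0.068 0.06723620900687391 slopes [0.00550264 0.0103373 ] 1465
```

View pics/s13.png

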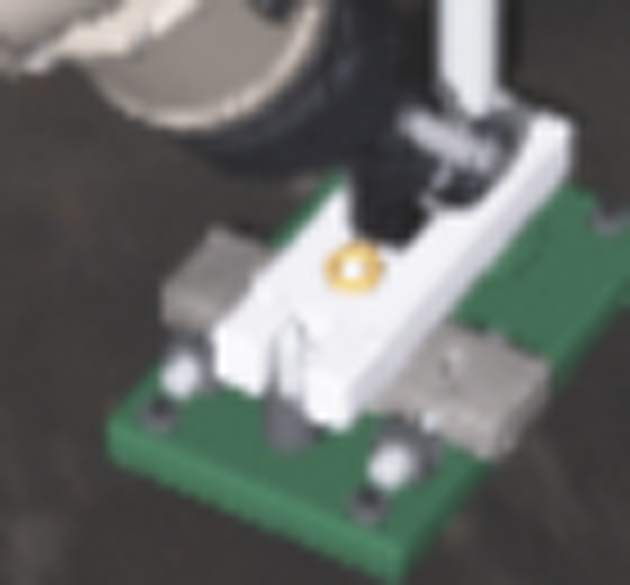

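Contact force (about 12 N change) with the plate top at 58 mm and level: it is seated. Releasing.

Emit:
play_rows(
  motion=[
    [[0,0,0],[0,0,0]],
    [[0,0,0],[0,0,0]],
    [[0,0,0],[0,0,0]],
    [[0,0,0],[0,0,0]],
    [[0,0,0],[0,0,0]],
    [[0,0,0],[0,0,0]],
  ],
  fingers=50,
)

```text
t: 15.75
eef_pos: [0.5239, -0.1686, 0.0745]
tool_rot: [-0.114, 0.886, 0.33, 0.306]
contact_force: [0.3, -0.7, 0.4]
gripper_width: 0.584
```

```bash
python3 look.py 14
```

```text
t 15.75 p [ 0.5239 -0.1686  0.0745] q [ 0.677  0.523 -0.153  2.164 -1.209  0.596  0.773] F [ 0.3 -0.7  0.4] w 0.584177212598327
bore kin [ 0.5526 -0.1436  0.0371] torque [-0.42  0.51 -0.02]
yaw 40.91 ytilt -0.0005 lean 38.07
```

View pics/look14.png

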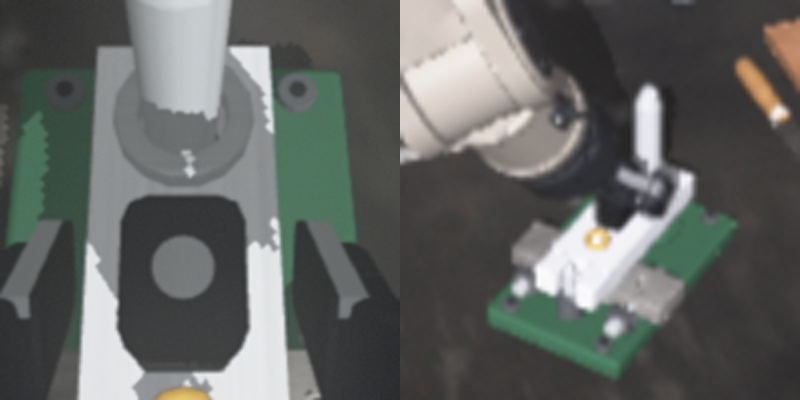

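Released: both pads are clear of the grip and the plate is unmoved. Backing out along the tool axis.

Emit:
play_rows(
  motion=[
    [[0,0,-0.015],[0,0,0]],
    [[0,0,-0.045],[0,0,0]],
    [[0,0,-0.08],[0,0,0]],
    [[0,0,-0.12],[0,0,0]],
    [[0,0,-0.16],[0,0,0]],
    [[0,0,-0.2],[0,0,0]],
    [[0,0,-0.23],[0,0,0]],
    [[0,0,-0.25],[0,0,0]],
  ],
)

```text
t: 16.65
eef_pos: [0.4768, -0.2101, 0.1546]
tool_rot: [-0.113, 0.886, 0.33, 0.306]
contact_force: [-0.1, 0.5, 0.5]
gripper_width: 0.588
```

Emit:
play_rows(
  motion=[
    [[0,0,0],[0,0,0]],
    [[0,0,0],[0,0,0]],
    [[0,0,0],[0,0,0]],
    [[0,0,0],[0,0,0]],
  ],
)

```text
t: 17.05
eef_pos: [0.4768, -0.2095, 0.1541]
tool_rot: [-0.114, 0.886, 0.33, 0.306]
contact_force: [-0.1, -0.2, 0.2]
gripper_width: 0.582
```

Run:
```python
from plan import *
rep()
W=cam('wrist'); save(W,'wF.png',None,1.4); s=cam('side'); save(s,'sF.png',(200,120,360,330),2.8); S=cam('scene'); save(S,'scF.png',(160,120,420,320),3)
P=cloud(W); hsv=cv2.cvtColor(W['pixels'],cv2.COLOR_RGB2HSV)
m=((hsv[...,1]<60)&(hsv[...,2]>90)&(abs(P[...,2]-.058)<.005)&(np.hypot(P[...,0]-.515,P[...,1]+.176)<.095))
q=P[m]; A=np.c_[q[:,:2]-q[:,:2].mean(0),np.ones(len(q))]; print('plate top',np.median(q[:,2]),'slopes',np.linalg.lstsq(A,q[:,2],rcond=None)[0][:2],len(q))
vs,us=np.nonzero(m); k,l,st,ce=cv2.connectedComponentsWithStats(m.astype(np.uint8)); i=1+np.argmax(st[1:,4]); vs,us=np.nonzero(l==i)
print(cv2.minAreaRect((np.array([ray(W,a,b,.058)[:2] for a,b in zip(us,vs)])*1000).astype(np.float32)))
# bystanders before/after
S0=dict(np.load('pics/scene0.npz')); s0=dict(np.load('pics/side0.npz'))
d=cv2.absdiff(s['pixels'],s0['pixels']).max(2)
for n,(x0,y0,x1,y1) in dict(bottle=(228,180,248,214),can=(295,162,318,210),caliper=(218,252,288,280)).items(): print(n,'diff>40 px',int((d[y0:y1,x0:x1]>40).sum()),(x1-x0)*(y1-y0))
```

```text
t 17.05 p [ 0.4768 -0.2095  0.1541] q [ 0.714  0.359 -0.041  2.154 -1.005  0.782  0.613] F [-0.1 -0.2  0.2] w 0.581560415916821
plate top 0.05743351773065014 slopes [0.00241332 0.00127139] 5573
((516.3341064453125, -176.28822326660156), (149.58033752441406, 49.87848663330078), 40.897865295410156)
bottle diff>40 px 654 680
can diff>40 px 22 1104
caliper diff>40 px 183 1960
```

View pics/wF.png

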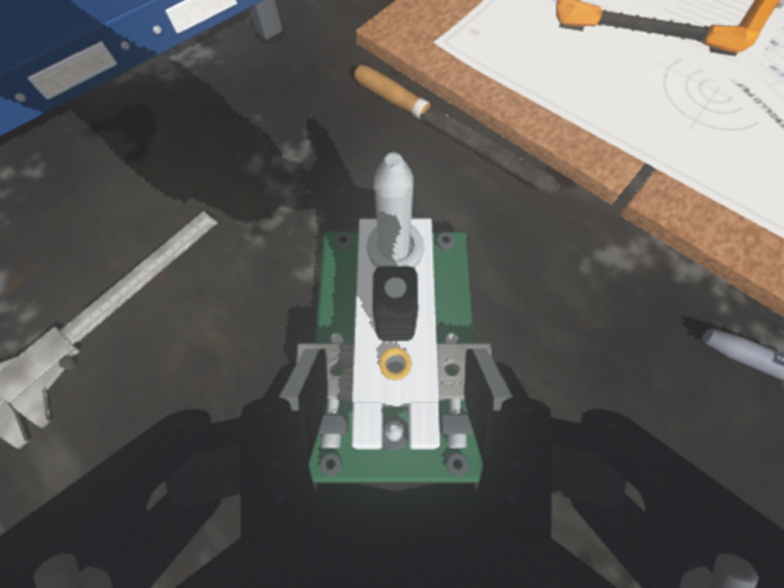

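View pics/sF.png

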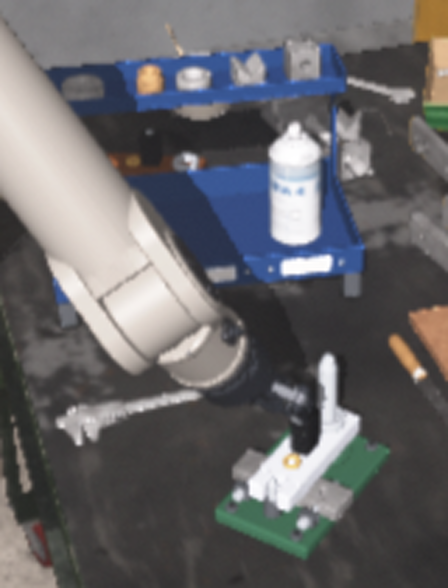

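View pics/scF.png

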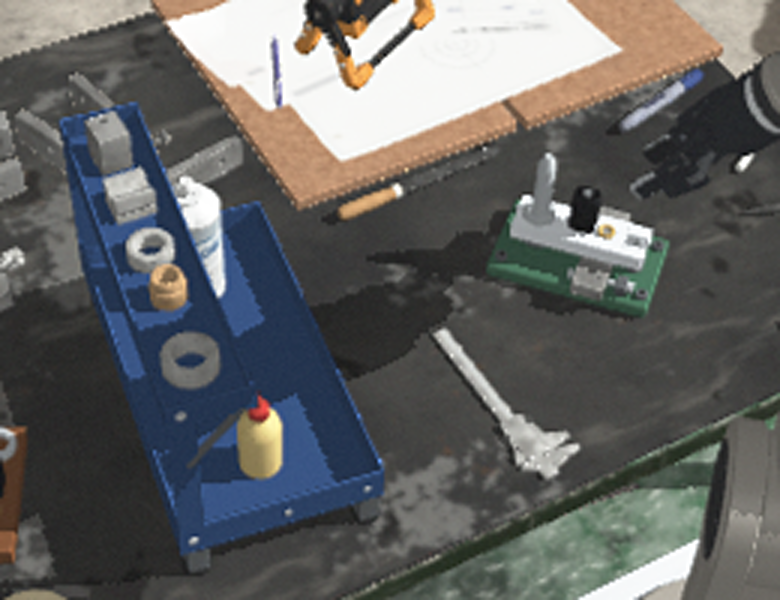

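The wrist view shows the plate flat on the jig, pillar through the bore at (393,210) and pin in the fork at (394,432). The scene view shows the bottle, can and caliper standing as before. The bottle's difference in the side view comes from the arm covering it. One scene-view check of that, then hand in.

Run:
```python
from plan import *
S=cam('scene'); S0=dict(np.load('pics/scene0.npz'))
def cen(c,lo,hi,box):
    x0,y0,x1,y1=box; h=cv2.cvtColor(c['pixels'],cv2.COLOR_RGB2HSV)[y0:y1,x0:x1]; m=cv2.inRange(h,np.array(lo),np.array(hi)); v,u=np.nonzero(m); return u.mean().round(2)+x0,v.mean().round(2)+y0,len(u)
for n,a in dict(bottle=((18,60,120),(32,255,255),(232,250,262,285)),can=((0,0,150),(180,60,255),(215,175,240,222)),caliper=((0,0,130),(180,60,255),(300,225,356,282))).items(): print(n,cen(S0,*a),cen(S,*a))
rep(); print(bot.hand_in())
```

```text
bottle (np.float64(246.33), np.float64(268.09), 266) (np.float64(246.35), np.float64(268.05), 265)
can (np.float64(226.36), np.float64(194.22), 398) (np.float64(226.65), np.float64(194.66), 377)
caliper (np.float64(330.0), np.float64(259.8), 498) (np.float64(330.76), np.float64(259.36), 476)
t 17.25 p [ 0.4768 -0.2099  0.1542] q [ 0.714  0.359 -0.041  2.154 -1.005  0.782  0.613] F [-1.2 -0.1  1.2] w 0.5835601814527948
the job is handed in; nothing more can be done
None
```

The drill-guide plate is fitted on the green jig and released, and I handed the job in at 17.25 s; no verdict was reported.

I gripped the plate by its black grip with the tool leaned 38°. I lifted it 55 mm straight up, which put its underside about 23 mm above the rail, then drew it forward. I carried it over the pillar, lowered it level in short steps to a light contact (about 12 N change in wrist force), opened the jaws and backed off.

**Last checks:**
- **Seating:** The plate's top is at 57.4 mm against 58 expected, with a slope under 0.3%. Its centre is within about 1–2 mm of the measured jig origin and its yaw is 40.9° against 41.0° for the jig. The pillar is through the bore and the pin is in the fork. The robot is clear of everything.
- **Bystanders:** The bottle, can and caliper are within 1 pixel of their starting places in the scene view.
- **Disagreements:** The side-view check of the bottle "failed" only because the arm covered it there. The small can and caliper shifts fit shadow changes. My first fit of the jig base's far edge was poor and I replaced it with a manual one. The wrist camera and the arm's own position reading differed by about 0.8 mm on the bore.

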